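# Wedge a row of blocks tight in the turntable jig and swing it once round

### The arm

A 6-joint arm with a two-finger parallel gripper is mounted at the origin on a cart in front of the work surface, level with it; the furniture and walls round the work are solid. World frame = base frame: x ahead of the robot, y to its left, z up, the work surface at z = 0. Lengths are in m, angles in rad, forces in N, time in s.
With the tool pointing down it reaches from about 0.35 to 0.975 m from the base axis. Payload 4.9 kg.
Tool frame: the origin (TCP) lies between the finger pads; the fingertips stand 19 mm ahead of it and the grasp point (between the pads) is the TCP; z points along the fingers, y is the line along which they close (so a half turn about z gives the same grasp; the last joint's range is limited). The gripper opens to 85 mm and grips with 20 to 120 N. Pads are 22 mm wide; open, the fingers measure 114 mm over their backs; the gripper's body (76 mm by 85 mm) begins 54 mm behind the grasp point. The pads swing forward as they close: fully open they stand 13 mm farther back than shut.
Start: joints at [-1.265, 0.053, 1.613, -0, 1.476, -0.119], TCP at [0.258, -0.569, 0.25] pointing down, gripper open.
Joint ranges: [-3.01, 3.01], [-1.01, 2.22], [0.06, 2.58], [-1.02, 4.17], [0.09, 2.62], [-3.14, 3.14]. Speed limits (rad/s): [2.57, 2.57, 3.14, 3.14, 3.14, 3.14].

### API

Orientations are given as a rotation vector (axis times angle).
In Python, from station import ctrl gives the robot as it stands. The module is installed in compiled form; this text tells all that it offers.
- The arm moves only by the tool servo_tool, never from a script. Its argument "increments" is a list that holds one entry, the list of rows, each a list of 5 numbers: the finger opening in cm, from 0 to 8.54, then the shift along the tool's x, y, z in cm, then the turn about the tool's z in degrees. A call has 1 to 5 rows; each row is the pose to reach, as a shift and turn from the pose commanded when the call began, along the tool's axes at that moment; what a row does not reach only later rows make up. A row lasts 1/10 s, in which the tool goes at most 50 mm and 8.59 degrees, less where a joint would pass 70% of its speed; a pose out of reach is approached as far as the arm can. A call with a gripper value outside its range is refused whole. The fingers move at their own pace and stop on an object; "newtons" is the grip in N (left out, the last holds). Time passes only in rows, so rows that repeat a pose let the fingers close. It gives the time, the measured TCP pose, the force, the opening and the grip force at its end, in the units of the state.
- ctrl.get_obs(): the state, without advancing time (a new reading comes with each control period).
- ctrl.get_image(name): name is "scene" or "top" or "wrist"; returns a dict with "img" (480x640x3 uint8, red, green, blue), "fx", "fy", "cx", "cy" (pixels), "rvec" (rotation vector, rad) and "tvec" (3), from world to camera coordinates, as OpenCV has them; the wrist camera has in their place "mount" (4x4, takes a point from camera to tool coordinates, whose origin is the TCP and whose axes are the flange's). Camera axes: x right, y down, z forward; pixel columns grow to the right and rows downward; lengths in m; the calibration is good to about 2 mm. A picture is of the moment at which its call begins: read the wrist's pose just before it. There is no depth.
- ctrl.finish_job(): hands the job in; it is judged then, once.
The state is a dict: "t": time; "q": joint angles; "dq": joint speeds; "effort": joint torques, N m; "tool_pos": TCP position; "tool_rot": TCP orientation; "contact_force": force on the tool from outside, world axes, zero at the start; "wrist_torque": the same for the moment, N m; "opening": finger opening in m; "grip_force": force on a finger pad.
Only numpy, scipy, OpenCV 4.12 (cv2) and the standard library are available. Lean on these libraries where they do the work, as an engineer would, in place of code of your own. Each camera call takes 0.05 s, during which the arm holds its last target. There are 200 camera calls.

### The job

Stand all the dark walnut blocks side by side in the jig on the turntable, packed against its square end stop, make the row up to four with pale spacers from the caddy (spare spacers stay there), and drive the wedge point down into the gap left at the leaning stop until the whole row is locked tight. Then let go of the wedge and swing the turntable by its crank handle one full turn, either way, back to the brass pointer, to prove that everything stays tight. Grip the blocks gently (no more than 25 N, the wood dents), and leave the other things on the bench alone.

Things in the scene. Friction and masses are not known exactly. Their poses are not given: they have to be found in the camera images.
- block1_mid (a point): centre of a dark walnut block, 50 (x) x 36 (y) x 38 mm (z), upright on the bench; absent in some starts (2 to 4 are present). Grip it across the 50 mm.
- block2_mid (a point): centre of a dark walnut block, 50 (x) x 36 (y) x 38 mm (z), upright on the bench; absent in some starts (2 to 4 are present). Grip it across the 50 mm.
- block3_mid (a point): centre of a dark walnut block, 50 (x) x 36 (y) x 38 mm (z), upright on the bench; absent in some starts (2 to 4 are present). Grip it across the 50 mm.
- block4_mid (a point): centre of a dark walnut block, 50 (x) x 36 (y) x 38 mm (z), upright on the bench; absent in some starts (2 to 4 are present). Grip it across the 50 mm.
- spacer1_mid (a point): centre of a pale wooden spacer, 50 (x) x 36 (y) x 34 mm (z), standing in the caddy. Grip it across the 50 mm.
- spacer2_mid (a point): centre of a pale wooden spacer, 50 (x) x 36 (y) x 34 mm (z), standing in the caddy. Grip it across the 50 mm.
- row_start (a point): on the disc, middle of the foot of the square end stop's inner face, at the floor of the jig (the disc's top, 45 mm over the bench). Turns with the disc. y runs along the row to the leaning stop, x across, z up. Room for 4 pieces of 36 mm (centres at y = 18, 54, 90, 126 mm, blocks' 50 mm along x); flat battens 8 mm high lie either side at x = +-28 mm and more. Square stop 36 mm high, 66 wide.
- wedge_gap (a point): mouth of the gap for the wedge, 38 mm over the jig's floor, between a full row of 4 (ends at 144 mm from row_start) and the leaning stop (36 mm high). The gap is 2.4 mm wide at the floor and opens upward by 1 in 4, as the wedge does; this point is 6 mm beyond the row's end. Axes as row_start. A downward push of 10 to 20 N on the wedge's butt locks the row.
- wedge_mid (a point): centre of the wooden wedge, 84 mm long, 31 mm wide, 26 mm thick at the butt and 4 mm at the point; starts point down in a slot of the caddy, 36 mm deep. z points to its butt (42 mm up), x across its 31 mm width (grip it there, near the butt), y from its square-on flat face (7.5 mm off) to the sloping one. In the jig the flat face meets the row. In a tight row it comes to rest with its centre about 50 mm over the jig's floor.
- caddy_mid (a point): middle of the spacers' bay on the caddy's floor (23 mm over the bench); the caddy is a fixed plywood tray 80 (x) x 180 mm (y) with lips 6 mm over that floor, laid on flat steel bars; the wedge's slot is at y = -88 mm, its block 36 mm over that floor.
- crank_grip (a point): on the axis of the crank handle, an upright dark wooden handle 23 mm across that spins freely on its pin, near the disc's rim; this point is 45 mm over the disc's top, the handle ends 21 mm higher.
- axis_top (a point): the turntable's vertical axis, at the top of the plywood disc (236 mm across, 45 mm over the bench); axes turn with the disc. The crank handle goes round at 108 mm from it.
- table (a joint): angle of the turntable, rad, anticlockwise from above; 0 at the start with the white line on its rim at the brass pointer; stiff (0.35 N m), stays where it is left; stops at +-7.0
- wax_tin: round tin with red lid, 67 mm across, 32 high; a bystander
- tape_measure: yellow tape measure, 89x80x32 mm, a bystander
- spanner: flat steel spanner, 151x62x8 mm, a bystander
- turned_bowl: small turned wooden bowl, 95 mm across, 39 high; a bystander

How it is judged:
By the outcome, as a careful person would: the job done as asked, in the order asked, and still so for the second after the job is handed in, with the robot touching nothing.
Of block1, block2, block3, block4 only 2 to 4 are there at a start; the rules pass over those that are not, and their reading is None.
At some moment in a run one of block1, block2, block3, block4 may be knocked a few centimetres aside while the robot is not near it.
It also fails if it takes over 210 s, if anything falls off the work surface, if the arm or the gripper's body presses on something with over 40 N, if the wrist force passes 120 N, or if a joint passes its speed limit or range.

## Working session

There is one attempt and no reset: what is moved stays moved. The work goes in short steps, Python scripts to look and compute and a tool call to move; the robot and the scene stay as the last step left them, time stands still between calls to the robot, and variables do not carry over. Pictures are saved under pics/ and viewed, at most 14 in all, crops included, and the job is handed in when it is done.

Besides the shell and the picture viewer there is one more tool, called as a command line: name --argument value ..., lists and objects as JSON in quotes. servo_tool: Moves the arm, as the interface text tells. Its arguments: {"type":"object","properties":{"increments":{"type":"array"},"newtons":{"type":"number"}},"required":["increments"]}

```bash
mkdir -p pics; ls; cat > h.py <<'E'
import numpy as np, cv2
from station import ctrl
from scipy.spatial.transform import Rotation as R
def snap(n,f):
    o=ctrl.get_obs(); d=ctrl.get_image(n); cv2.imwrite('pics/'+f+'.png',d['img'][:,:,::-1])
    np.save('pics/'+f+'.npy',dict(d=d,o=o),allow_pickle=True); return d
def cam(d,o=None):
    if 'mount' in d:
        T=np.eye(4);T[:3,:3]=R.from_rotvec(o['tool_rot']).as_matrix();T[:3,3]=o['tool_pos'];W=T@np.array(d['mount']);return W[:3,:3],W[:3,3]
    r=R.from_rotvec(np.ravel(d['rvec'])).as_matrix();return r.T,-r.T@np.ravel(d['tvec'])
def load(f):
    a=np.load('pics/'+f+'.npy',allow_pickle=True).item();return a['d'],a['o']
def px(f,u,v,z):
    d,o=load(f);A,c=cam(d,o);r=A@np.array([(u-d['cx'])/d['fx'],(v-d['cy'])/d['fy'],1]);return c+r*(z-c[2])/r[2]
def proj(f,p):
    d,o=load(f);A,c=cam(d,o);q=A.T@(np.array(p)-c);return d['fx']*q[0]/q[2]+d['cx'],d['fy']*q[1]/q[2]+d['cy']
def goal(p,yaw=None):
    "print shift cm in tool axes to p and turn (deg) so tool y axis lies along world angle yaw deg"
    o=ctrl.get_obs();M=R.from_rotvec(o['tool_rot']).as_matrix()
    s=M.T@(np.array(p)-o['tool_pos'])*100
    a=np.degrees(np.arctan2(M[1,1],M[0,1]));t=None
    if yaw is not None:
        t=-((yaw-a+90)%180-90)
    print('shift',s.round(2),'toolY at',round(a,1),'turn',t,'q6',round(o['q'][5],2),'t',round(o['t'],2))
E
python3 - <<'E'
from h import *
for n in['top','scene','wrist']: snap(n,n+'0')
o=ctrl.get_obs();print(o); d=load('top0')[0];print(cam(d),d['fx'],cam(load('scene0')[0])); print(load('wrist0')[0]['mount'])
E
```

```text
pics
{'t': 0.15, 'q': array([-1.26497891e+00,  5.32027688e-02,  1.61396966e+00, -1.83192398e-05,
        1.47598407e+00, -1.19004094e-01]), 'dq': array([ 0.00187972, -0.00030983, -0.00378433,  0.00029324, -0.00248812,
        0.00044675]), 'effort': array([ 5.38023560e-04, -3.94238949e+01, -3.70723379e+01, -1.01021865e-04,
        4.66934172e-03, -1.44444925e-06]), 'tool_pos': array([ 0.25745644, -0.56901697,  0.24935226]), 'tool_rot': array([-3.06946606e+00, -6.61976192e-01,  2.57510000e-04]), 'contact_force': array([-0.21131524, -0.18215711, -0.12632321]), 'wrist_torque': array([-0.01849382,  0.06430413,  0.05693758]), 'grip_force': 0.0, 'opening': 0.08526095721876985}
(array([[ 0.01122267, -0.98691127,  0.16087321],
       [-0.9999263 , -0.01182136, -0.00276484],
       [ 0.00463039, -0.16083032, -0.98697121]]), array([0.34116212, 0.0850015 , 1.23124392])) 501.93120259049095 (array([[ 0.89983656, -0.32349073,  0.29265664],
       [-0.43581186, -0.69592009,  0.57075674],
       [ 0.01903112, -0.64113101, -0.76719544]]), array([ 0.08618484, -0.7682044 ,  1.22351733]))
[[-5.48319972e-04 -9.62224558e-01 -2.72256496e-01  6.99196976e-02]
 [ 9.99999815e-01 -5.99659096e-04  1.05366954e-04 -1.27386586e-04]
 [-2.64647755e-04 -2.72256388e-01  9.62224708e-01 -1.23467873e-01]
 [ 0.00000000e+00  0.00000000e+00  0.00000000e+00  1.00000000e+00]]
```

View pics/top0.png

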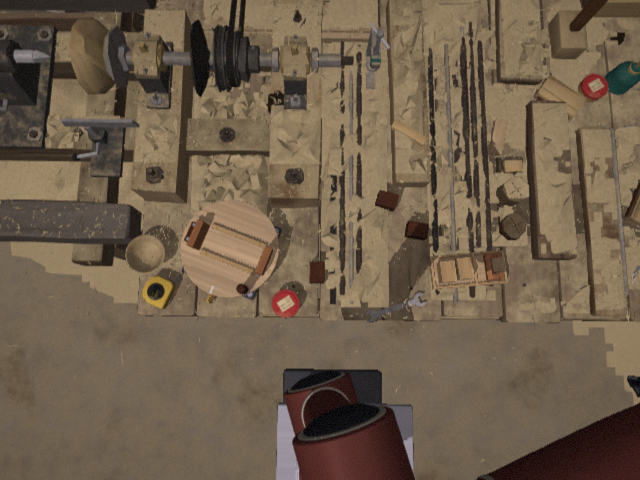

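View pics/scene0.png

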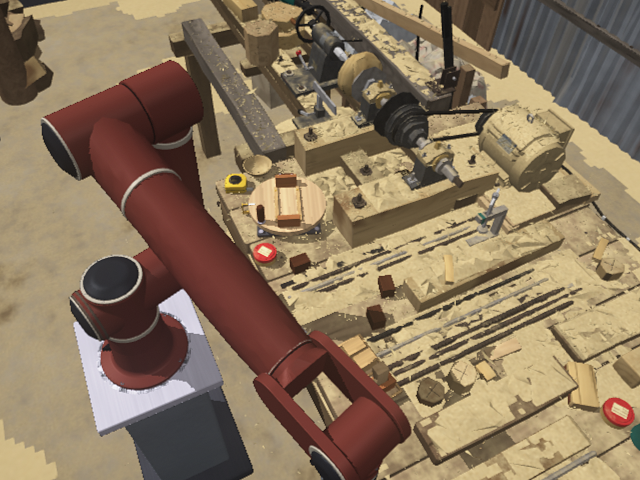

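```bash
python3 - <<'E'
from h import *
i=cv2.imread('pics/top0.png')
a=cv2.resize(i[190:315,130:300],None,fx=4,fy=4,interpolation=2)[:, :]
b=cv2.resize(i[180:320,300:520],None,fx=3.6,fy=3.6,interpolation=2)
cv2.imwrite('pics/ca.png',a);cv2.imwrite('pics/cb.png',b)
E
```

```text
(no output)
```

View pics/ca.png

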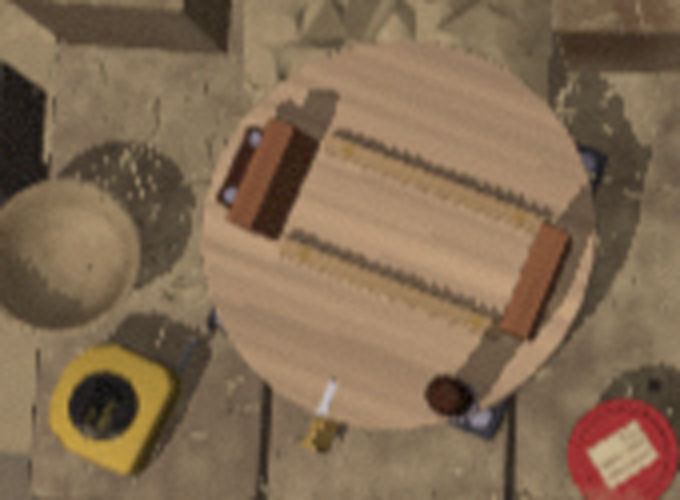

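View pics/cb.png

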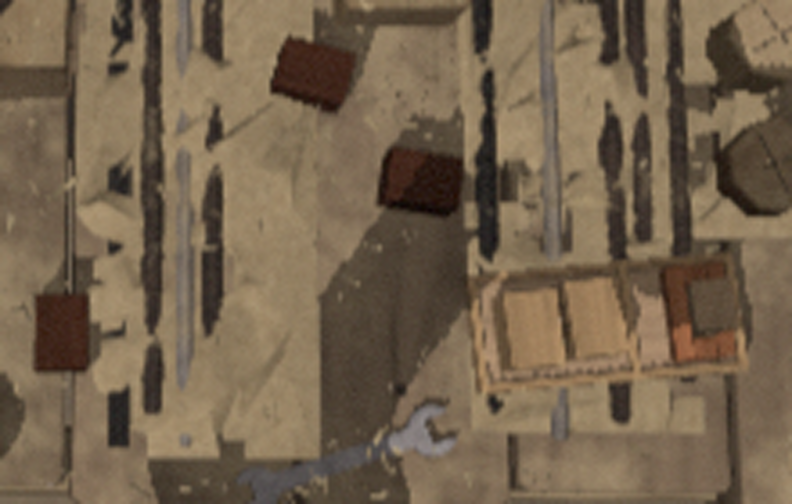

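```bash
python3 - <<'E'
from h import *
f='top0'
def P(n,u,v,z): print(n,px(f,u,v,z).round(4))
A=lambda x,y:(130+x/4,190+y/4)
B=lambda x,y:(300+x/3.6,180+y/3.6)
P('disc',*A(400,235),.045)
for n,p in dict(sqa=(555,228),sqb=(512,335)).items(): P(n,*A(*p),.081)
for n,p in dict(la=(285,122),lb=(235,212),la2=(318,140),lb2=(280,238)).items(): P(n,*A(*p),.081)
P('crank',*A(447,392),.111)
for n,p in dict(bA=(314,72),bB=(424,182),bC=(62,332)).items(): P(n,*B(*p),.036)
P('s1',*B(534,327),.057);P('s2',*B(594,315),.057)
P('wedge',*B(712,303),.1)
for p in [(485,388),(745,362),(735,258),(470,280)]: P('caddy',*B(*p),.029)
E
```

```text
disc [0.5108 0.2758 0.045 ]
sqa [0.5108 0.1805 0.081 ]
sqb [0.4485 0.2036 0.081 ]
la [0.5715 0.3395 0.081 ]
lb [0.518 0.366 0.081]
la2 [0.561  0.3198 0.081 ]
lb2 [0.5031 0.3392 0.081 ]
crank [0.4135 0.2358 0.111 ]
bA [ 0.6371 -0.1026  0.036 ]
bB [ 0.562  -0.1756  0.036 ]
bC [0.458 0.067 0.036]
s1 [ 0.4628 -0.2407  0.057 ]
s2 [ 0.4711 -0.2802  0.057 ]
wedge [ 0.4748 -0.3416  0.1   ]
caddy [ 0.4246 -0.2145  0.029 ]
caddy [ 0.4439 -0.3885  0.029 ]
caddy [ 0.5139 -0.3854  0.029 ]
caddy [ 0.4968 -0.2065  0.029 ]
```

servo_tool --increments '[[[8.5,3.9,-2.1,-1,0],[8.5,7.8,-4.2,-2,0],[8.5,11.7,-6.3,-3,0],[8.5,15.6,-8.4,-4,0],[8.5,19.5,-10.5,-5,0]]]' --newtons 22

```text
t: 0.65
tool_pos: [0.3926, -0.3918, 0.3003]
tool_rot: [-3.071, -0.662, 0.0]
contact_force: [0.9, -0.6, -0.8]
opening: 0.085
grip_force: 0.0
```

servo_tool --increments '[[[8.5,3.9,-2.1,-1,0],[8.5,7.8,-4.2,-2,0],[8.5,11.7,-6.3,-3,0],[8.5,15.6,-8.4,-4,0],[8.5,19.5,-10.5,-5,0]]]'

```text
t: 1.15
tool_pos: [0.5271, -0.2156, 0.3504]
tool_rot: [-3.071, -0.662, 0.0]
contact_force: [0.3, -1.3, -0.3]
opening: 0.0849
grip_force: 0.0
```

servo_tool --increments '[[[8.5,0,0,0,0],[8.5,0,0,0,0]]]'

```text
t: 1.35
tool_pos: [0.5267, -0.2166, 0.3501]
tool_rot: [3.07, 0.665, -0.001]
contact_force: [-0.1, -0.1, -0.5]
opening: 0.085
grip_force: 0.0
```

```bash
python3 - <<'E'
from h import *
snap('wrist','w1');o=load('w1')[1];print(o['tool_pos'],o['t'],o['q'])
print(load('w1')[0]['fx'])
for p in [(.637,-.103,.036),(.562,-.176,.036),(.4748,-.3416,.1),(.4628,-.2407,.057)]: print(proj('w1',p))
E
```

```text
[ 0.52667458 -0.21662811  0.35013115] 1.35 [-5.20683692e-01 -1.18849418e-01  1.61631903e+00 -4.38175417e-04
  1.64438407e+00  6.23198757e-01]
405.9561771570042
(np.float64(257.39638399115813), np.float64(37.83439287792706))
(np.float64(294.818588472877), np.float64(140.36090825676922))
(np.float64(408.57349600630744), np.float64(295.326818134355))
(np.float64(311.95439682828936), np.float64(252.48009201209192))
```

View pics/w1.png

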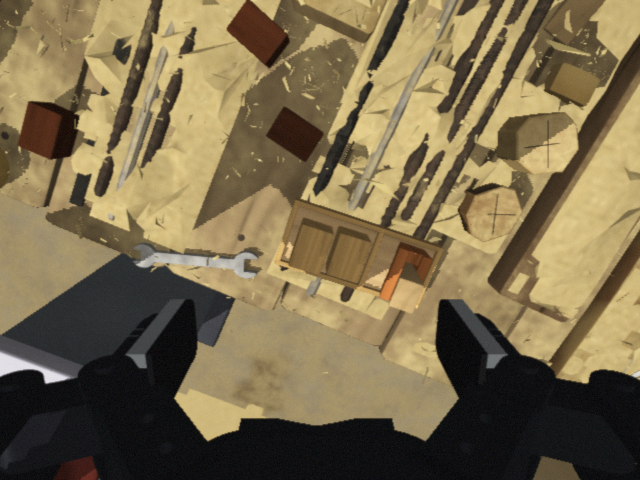

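```bash
cat >> h.py <<'E'
from scipy.optimize import minimize
def walnut(f,c,r=60):
    i=cv2.imread('pics/'+f+'.png').astype(int);b,g,rr=i[...,0],i[...,1],i[...,2]
    m=((rr>1.75*g-2)&(rr>25)&(rr<190)).astype(np.uint8);m=cv2.morphologyEx(m,cv2.MORPH_OPEN,np.ones((3,3)))
    m=cv2.morphologyEx(m,cv2.MORPH_CLOSE,np.ones((5,5)))
    n,l,s,ce=cv2.connectedComponentsWithStats(m)
    k=[j for j in range(1,n) if s[j,4]>150 and np.hypot(*(ce[j]-c))<r]
    if not k:return None
    j=max(k,key=lambda j:s[j,4]);return (l==j).astype(np.uint8)
def fitbox(f,mask,x,y,yaw,size=(.05,.036,.038),z0=0):
    S=np.array([[a,b,c] for a in(-.5,.5) for b in(-.5,.5) for c in(0,1)])*size
    blur=cv2.GaussianBlur(mask.astype(float),(0,0),1.5)
    def sil(p):
        w=S@R.from_euler('z',p[2]).as_matrix().T+[p[0],p[1],z0]
        q=np.array([proj(f,a) for a in w]);k=cv2.convexHull((q*16).round().astype(np.int32))
        im=np.zeros(mask.shape,np.uint8);cv2.fillConvexPoly(im,k,255,cv2.LINE_AA,4);return cv2.GaussianBlur(im/255.,(0,0),1.5)
    c=lambda p:((sil(p)-blur)**2).sum()/mask.sum()
    best=min((minimize(c,[x,y,yw],method='Nelder-Mead',options=dict(initial_simplex=[[x,y,yw],[x+.01,y,yw],[x,y+.01,yw],[x,y,yw+.2]],xatol=1e-4,fatol=1e-5)) for yw in (yaw,yaw+.6,yaw-.6)),key=lambda r:r.fun)
    return best.x[:2].round(4),round(np.degrees(best.x[2])%180,1),round(best.fun,3)
E
python3 - <<'E'
from h import *
for n,p,yw in [('A',(.637,-.103),-1.8),('B',(.562,-.176),-1.6),('C',(.458,.067),1.57)]:
  for f in['w1','top0']:
    c=proj(f,[*p,.02]);m=walnut(f,c,30)
    if m is None: print(n,f,'none',c);continue
    print(n,f,m.sum(),fitbox(f,m,*p,yw))
E
```

```text
A w1 1899 (array([ 0.6421, -0.0988]), np.float64(71.6), np.float64(0.146))
A top0 none (np.float64(386.41181433347657), np.float64(201.58533557017097))
B w1 1371 (array([ 0.5677, -0.1733]), np.float64(81.8), np.float64(0.163))
B top0 none (np.float64(416.5365696427159), np.float64(231.73091919006671))
C w1 1681 (array([0.46  , 0.0747]), np.float64(21.3), np.float64(0.562))
C top0 none (np.float64(317.12403165810986), np.float64(272.8518619461763))
```

```bash
python3 - <<'E'
from h import *
goal([.640,-.1,.17],71.6)
E
```

```text
shift [15.23 -5.99 17.96] toolY at -65.6 turn 42.763717802126905 q6 0.62 t 1.4
```

servo_tool --increments '[[[8.5,3,-1.2,3.6,8.5],[8.5,6,-2.4,7.2,17],[8.5,9.1,-3.6,10.8,25.5],[8.5,12.2,-4.8,14.4,34],[8.5,15.2,-6,18,42.7]]]'

```text
t: 1.9
tool_pos: [0.6399, -0.1009, 0.1682]
tool_rot: [3.099, -0.512, -0.001]
contact_force: [0.1, -0.8, 0.0]
opening: 0.0848
grip_force: 0.0
```

servo_tool --increments '[[[8.5,0,0,0,0]]]'

```text
t: 2.0
tool_pos: [0.637, -0.0982, 0.1615]
tool_rot: [-3.099, 0.5, 0.021]
contact_force: [-1.2, -0.7, -0.3]
opening: 0.085
grip_force: 0.0
```

```bash
python3 - <<'E'
from h import *
snap('wrist','w2');o=load('w2')[1];print(o['tool_pos'],o['q'][5],o['t'])
for n,p,yw in [('A',(.642,-.1),1.25),('B',(.567,-.173),1.42)]:
    c=proj('w2',[*p,.02]);m=walnut('w2',c,60);print(c)
    if m is not None: print(n,m.sum(),fitbox('w2',m,*p,yw)); cv2.imwrite('pics/m%s.png'%n,m*255)
goal([.640,-.1,.17],71.6)
E
```

```text
[ 0.63703834 -0.09816469  0.16151135] 1.62190573195058 2.0
(np.float64(317.38821287723374), np.float64(216.70500388501551))
A 4075 (array([ 0.6407, -0.0994]), np.float64(74.0), np.float64(0.213))
(np.float64(449.3516855385992), np.float64(283.20312694874656))
B 2888 (array([ 0.5607, -0.1734]), np.float64(100.8), np.float64(0.839))
shift [ 0.21 -0.05 -0.5 ] toolY at -108.2 turn 0.18872148585631976 q6 1.62 t 2.05
```

View pics/w2.png

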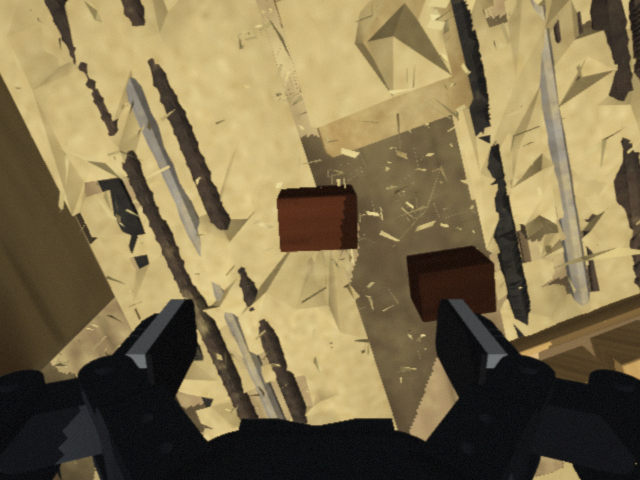

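servo_tool --increments '[[[8.5,0.1,0,4,0],[8.5,0.1,0,8,0],[8.5,0.1,0,12,0],[8.5,0.1,0,13.8,0],[8.5,0.1,0,13.8,0]]]'

```text
t: 2.55
tool_pos: [0.6389, -0.1014, 0.0302]
tool_rot: [-3.101, 0.5, 0.007]
contact_force: [0.6, 0.6, -0.0]
opening: 0.0849
grip_force: 0.0
```

servo_tool --increments '[[[4.4,0,0,0,0],[4.4,0,0,0,0],[4.4,0,0,0,0],[4.4,0,0,0,0],[4.4,0,0,0,0]]]' --newtons 22

```text
t: 3.05
tool_pos: [0.6434, -0.1011, 0.0358]
tool_rot: [3.101, -0.498, 0.009]
contact_force: [-1.4, -1.6, 6.9]
opening: 0.0502
grip_force: 23.3
```

```bash
python3 - <<'E'
from h import *
o=ctrl.get_obs();print(o['tool_pos'],o['opening'],o['grip_force'],o['contact_force'])
goal([.52,.20,.25],-20)
E
```

```text
[ 0.64336545 -0.10112968  0.03584302] 0.05024458414149222 23.293063044548035 [-1.3512965  -1.62966601  6.87052221]
shift [-21.02 -24.74 -21.54] toolY at -108.2 turn -88.23229181718324 q6 1.62 t 3.05
```

servo_tool --increments '[[[4.4,0,0,-2,0],[4.4,0,0,-6,0],[4.4,0,0,-11,0],[4.4,0,0,-16,0],[4.4,0,0,-20,0]]]'

```text
t: 3.55
tool_pos: [0.6418, -0.1004, 0.237]
tool_rot: [3.101, -0.498, 0.007]
contact_force: [0.4, -0.3, -1.0]
opening: 0.0501
grip_force: 23.0
```

```bash
python3 - <<'E'
from h import *
o=ctrl.get_obs();print(o['tool_pos'],o['opening'],o['grip_force'],o['contact_force'])
goal([.40,.314,.27],-20)
E
```

```text
[ 0.64175727 -0.10037356  0.23699623] 0.050055785708402786 23.04881662130356 [ 0.38559365 -0.2918877  -1.02981889]
shift [-35.91 -31.79  -3.46] toolY at -108.2 turn -88.23215212075542 q6 1.62 t 3.55
```

servo_tool --increments '[[[4.4,-3.2,-2.9,-0.7,-8],[4.4,-6.4,-5.8,-1.4,-16],[4.4,-9.6,-8.7,-2.1,-24],[4.4,-12.8,-11.6,-2.8,-32],[4.4,-16,-14.4,-3.4,-40]]]'

```text
t: 4.05
tool_pos: [0.5333, 0.088, 0.2676]
tool_rot: [3.083, 0.602, 0.003]
contact_force: [-0.2, 0.4, -1.0]
opening: 0.0495
grip_force: 23.0
```

```bash
python3 - <<'E'
from h import *
goal([.40,.314,.27],-20)
E
```

```text
shift [ -3.85 -25.95  -0.26] toolY at -67.9 turn -47.920844093187554 q6 1.21 t 4.05
```

servo_tool --increments '[[[4.4,-0.7,-4.4,0,-8],[4.4,-1.4,-8.7,0,-16],[4.4,-2.1,-13,0,-24],[4.4,-2.8,-17.3,0,-32],[4.4,-3.5,-21.6,0,-40]]]'

```text
t: 4.55
tool_pos: [0.4205, 0.2756, 0.2673]
tool_rot: [2.692, 1.62, 0.003]
contact_force: [0.2, -0.2, -0.3]
opening: 0.0503
grip_force: 23.0
```

servo_tool --increments '[[[4.4,2.0,-4,0,-7.9],[4.4,2,-4,0,-7.9],[4.4,2,-4,0,-7.9]]]'

```text
t: 4.85
tool_pos: [0.3954, 0.3114, 0.267]
tool_rot: [2.577, 1.796, 0.002]
contact_force: [-0.5, -0.2, -1.1]
opening: 0.0496
grip_force: 23.1
```

```bash
python3 - <<'E'
from h import *
snap('wrist','w3');goal([.40,.314,.27],-20);print(load('w3')[1]['tool_pos'])
E
```

```text
shift [ 0.45  0.26 -0.31] toolY at -20.4 turn -0.35826201409557257 q6 0.87 t 4.9
[0.39537741 0.31140304 0.26696667]
```

View pics/w3.png

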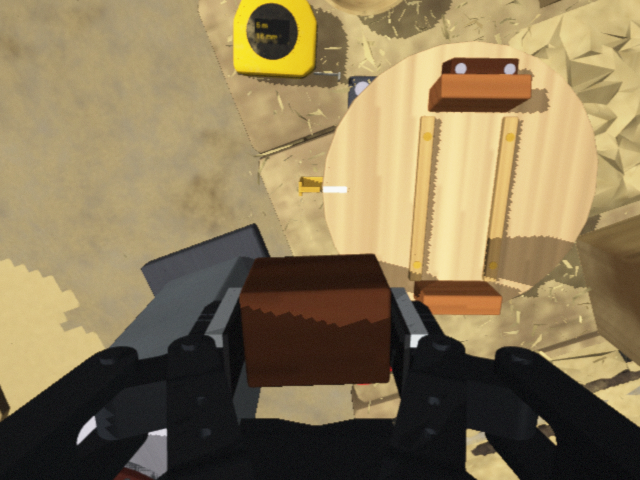

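```bash
python3 - <<'E'
from h import *
i=cv2.imread('pics/w3.png')
cv2.imwrite('pics/cw3.png',cv2.resize(i[225:325,395:525],None,fx=6,fy=6,interpolation=2))
E
```

```text
(no output)
```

View pics/cw3.png

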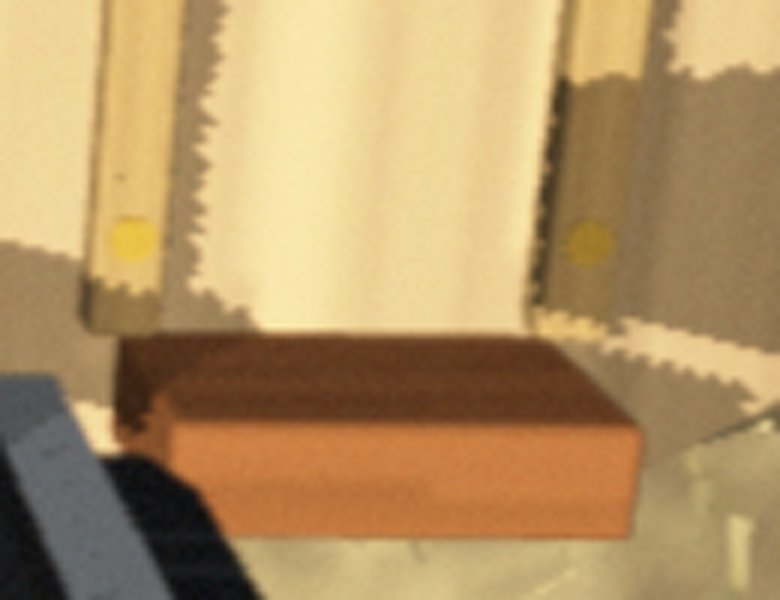

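```bash
python3 - <<'E'
from h import *
from scipy.optimize import least_squares
c=lambda x,y:(395+x/6,225+y/6)
pts=[(c(120,335),(-.033,0,0)),(c(548,338),(.033,0,0)),(c(172,422),(-.033,0,.036)),(c(641,427),(.033,0,.036))]
for i in (0,1,2,3): print(px('w3',*pts[i][0],.045+pts[i][1][2]).round(4))
f=lambda p:np.concatenate([np.subtract(proj('w3',R.from_euler('z',p[2]).apply(q)+[p[0],p[1],.045]),u) for u,q in pts])
r=least_squares(f,[.4856,.2075,-.35]);p=r.x;print(p[:2].round(4),np.degrees(p[2]).round(2),r.fun.round(2))
Rm=R.from_euler('z',p[2])
for q in [(-.028,.02,0.008),(.028,.02,0),(-.028,.13,.008),(.028,.13,0),(0,.144,.0)]: print(q,proj('w3',Rm.apply(q)+[*p[:2],.045]))
# disc outline
d=load('w3')
for y in (.018,.054,.090,.126): print((Rm.apply([0,y,0])+[*p[:2],.045]).round(4))
# leaning stop top inner edge 432-530 at row ~100
for u in [(430,110),(529,98),(302,185),(347,189)]: print(px('w3',*u,.045).round(4))
E
```

```text
[0.456  0.2125 0.045 ]
[0.5171 0.1894 0.045 ]
[0.4553 0.2147 0.081 ]
[0.5158 0.1915 0.081 ]
[0.486  0.2021] -20.96 [-1.32 -1.07 -0.5  -0.8   0.12  0.89  1.53  0.9 ]
(-0.028, 0.02, 0.008) (np.float64(423.2156418288844), np.float64(262.09609797641104))
(0.028, 0.02, 0) (np.float64(483.0769876747996), np.float64(259.78043114917176))
(-0.028, 0.13, 0.008) (np.float64(434.59797104132997), np.float64(133.46168610102546))
(0.028, 0.13, 0) (np.float64(499.52000292428363), np.float64(133.9783809872167))
(0, 0.144, 0.0) (np.float64(467.62413917504114), np.float64(115.91907885224943))
[0.4925 0.2189 0.045 ]
[0.5053 0.2525 0.045 ]
[0.5182 0.2861 0.045 ]
[0.5311 0.3197 0.045 ]
[0.51   0.3517 0.045 ]
[0.5876 0.3329 0.045 ]
[0.3905 0.3305 0.045 ]
[0.4254 0.3139 0.045 ]
```

```bash
cat >> h.py <<'E'
Y0=-20.96
def row(y,z,x=0): return R.from_euler('z',np.radians(Y0)).apply([x,y,z])+[.486,.2021,.045]
def st():
    o=ctrl.get_obs();print('pos',o['tool_pos'].round(4),'open',round(o['opening'],4),'grip',round(o['grip_force'],1),'F',o['contact_force'].round(1),'t',round(o['t'],2))
    rr=R.from_euler('z',np.radians(-Y0)).apply(o['tool_pos']-[.486,.2021,.045]);print('row xyz mm',(rr*1000).round(1))
E
python3 - <<'E'
from h import *
st();goal(row(.026,.12),Y0)
E
```

```text
pos [0.396  0.3107 0.2669] open 0.0498 grip 23.1 F [ 0.3 -0.8 -1. ] t 4.9
row xyz mm [-122.9   69.2  221.9]
shift [-4.45 12.23 10.2 ] toolY at -20.4 turn 0.6017379859044212 q6 0.87 t 4.9
```

servo_tool --increments '[[[4.4,-1.5,4.1,0,0.6],[4.4,-3,8.2,0,0.6],[4.4,-4.4,12.2,2,0.6],[4.4,-4.4,12.2,6,0.6],[4.4,-4.4,12.2,10,0.6]]]'

```text
t: 5.4
tool_pos: [0.4976, 0.2245, 0.1665]
tool_rot: [2.593, 1.772, 0.005]
contact_force: [-0.5, -0.3, -2.4]
opening: 0.0499
grip_force: 23.2
```

servo_tool --increments '[[[4.4,0,0,2,0],[4.4,0,0,3.0,0],[4.4,0,0,3.0,0]]]'

```text
t: 5.7
tool_pos: [0.4947, 0.2257, 0.135]
tool_rot: [-2.59, -1.777, 0.004]
contact_force: [-0.8, 0.3, -0.6]
opening: 0.0499
grip_force: 23.2
```

```bash
python3 - <<'E'
from h import *
st();goal(row(.026,.036),Y0)
E
```

```text
pos [0.4947 0.2257 0.135 ] open 0.0499 grip 23.2 F [-0.8  0.3 -0.6] t 5.7
row xyz mm [-0.3 25.2 90. ]
shift [0.09 0.04 5.4 ] toolY at -21.1 turn -0.1210119891092063 q6 0.66 t 5.7
```

Down to about 3 mm over the floor, then push toward the stop.

servo_tool --increments '[[[4.4,0,0,2.5,0],[4.4,0,0,4.5,0],[4.4,0,0,5.1,0],[4.4,0,0,5.1,0]]]'

```text
t: 6.1
tool_pos: [0.4955, 0.2269, 0.086]
tool_rot: [2.589, 1.78, 0.001]
contact_force: [0.7, 0.1, -0.6]
opening: 0.0496
grip_force: 23.2
```

servo_tool --increments '[[[4.4,-0.2,0,0,0],[4.4,-0.4,0,0,0],[4.4,-0.6,0,0,0],[4.4,-0.6,0,0,0]]]'

```text
t: 6.5
tool_pos: [0.4939, 0.222, 0.0868]
tool_rot: [2.589, 1.78, 0.006]
contact_force: [0.9, 2.6, 0.8]
opening: 0.0501
grip_force: 23.1
```

```bash
python3 - <<'E'
from h import *
st()
E
```

```text
pos [0.4939 0.222  0.0868] open 0.0501 grip 23.1 F [0.9 2.6 0.8] t 6.5
row xyz mm [ 0.3 21.4 41.8]
```

servo_tool --increments '[[[4.4,-0.1,0,0.3,0],[4.4,-0.2,0,0.6,0],[4.4,-0.2,0,0.6,0],[4.4,-0.2,0,0.6,0]]]'

```text
t: 6.9
tool_pos: [0.4943, 0.2216, 0.0812]
tool_rot: [-2.588, -1.779, -0.012]
contact_force: [3.4, 9.0, 1.5]
opening: 0.0499
grip_force: 22.5
```

```bash
python3 - <<'E'
from h import *
st()
E
```

```text
pos [0.4943 0.2216 0.0812] open 0.0499 grip 22.5 F [3.4 9.  1.5] t 6.9
row xyz mm [ 0.7 21.2 36.2]
```

servo_tool --increments '[[[8.5,0,0,0,0],[8.5,0,0,0,0],[8.5,0,0,0,0],[8.5,0.1,0,-1,0],[8.5,0.1,0,-3,0]]]'

```text
t: 7.4
tool_pos: [0.491, 0.2199, 0.1079]
tool_rot: [-2.587, -1.78, 0.007]
contact_force: [-0.9, -0.7, 0.4]
opening: 0.0845
grip_force: 0.0
```

servo_tool --increments '[[[8.5,0,0,-4,0],[8.5,0,0,-8,0]]]'

```text
t: 7.6
tool_pos: [0.4918, 0.2201, 0.1901]
tool_rot: [-2.588, -1.78, 0.003]
contact_force: [-0.0, 0.7, 0.2]
opening: 0.085
grip_force: 0.0
```

```bash
python3 - <<'E'
from h import *
st();goal([.458,.067,.19],0)
E
```

```text
pos [0.4918 0.2201 0.1901] open 0.085 grip 0.0 F [-0.   0.7  0.2] t 7.6
row xyz mm [ -1.1  18.9 145.1]
shift [-15.51   2.33   0.03] toolY at -21.0 turn -20.96113052406244 q6 0.65 t 7.6
```

servo_tool --increments '[[[8.5,-4,0.6,0,-7],[8.5,-8,1.2,0,-14],[8.5,-12,1.8,0,-21],[8.5,-15.5,2.3,0,-21],[8.5,-15.5,2.3,0,-21]]]'

```text
t: 8.1
tool_pos: [0.4579, 0.0646, 0.1899]
tool_rot: [2.225, 2.216, -0.001]
contact_force: [0.2, -0.1, 0.3]
opening: 0.0848
grip_force: 0.0
```

servo_tool --increments '[[[8.5,0,0,0,0],[8.5,0,0,0,0]]]'

```text
t: 8.3
tool_pos: [0.4588, 0.068, 0.1897]
tool_rot: [2.22, 2.223, 0.001]
contact_force: [-0.1, -0.4, 0.3]
opening: 0.0851
grip_force: 0.0
```

```bash
python3 - <<'E'
from h import *
snap('wrist','w4');st()
c=proj('w4',[.458,.067,.02]);m=walnut('w4',c,50);print(c,m.sum(),fitbox('w4',m,.458,.067,0))
i=cv2.imread('pics/w4.png');cv2.polylines
ct,_=cv2.findContours(m,0,1);cv2.drawContours(i,ct,-1,(0,255,0),1)
cv2.imwrite('pics/w4m.png',i)
goal([.458,.067,.19],0)
E
```

```text
pos [0.4587 0.0683 0.1896] open 0.0847 grip 0.0 F [-0.9 -0.3 -0.8] t 8.35
row xyz mm [  22.4 -134.7  144.6]
(np.float64(313.92362289364644), np.float64(218.5652292639887)) 3701 (array([0.461 , 0.0698]), np.float64(178.2), np.float64(0.081))
shift [-0.13 -0.07 -0.04] toolY at 0.1 turn 0.11279064105923453 q6 -0.02 t 8.35
```

View pics/w4m.png

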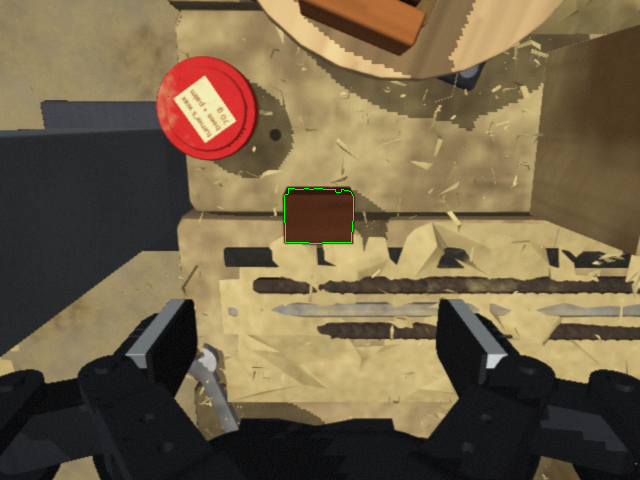

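servo_tool --increments '[[[8.5,0.15,0.2,4.5,2],[8.5,0.15,0.2,9,2],[8.5,0.15,0.2,13,2],[8.5,0.15,0.2,15.7,2],[8.5,0.15,0.2,15.7,2]]]'

```text
t: 8.85
tool_pos: [0.4567, 0.07, 0.0278]
tool_rot: [-2.252, -2.18, 0.011]
contact_force: [-0.6, -0.3, 0.4]
opening: 0.085
grip_force: 0.0
```

servo_tool --increments '[[[4.4,0,0,0,0],[4.4,0,0,0,0],[4.4,0,0,0,0],[4.4,0,0,0,0],[4.4,0,0,0,0]]]'

```text
t: 9.35
tool_pos: [0.4627, 0.0692, 0.0348]
tool_rot: [2.257, 2.181, 0.006]
contact_force: [0.2, 1.4, 7.2]
opening: 0.0495
grip_force: 24.8
```

servo_tool --increments '[[[4.4,0,0,-1,0],[4.4,0,0,-5,0],[4.4,0,0,-10,0],[4.4,0,0,-15,0],[4.4,0,0,-17,0]]]'

```text
t: 9.85
tool_pos: [0.4628, 0.0689, 0.2091]
tool_rot: [2.254, 2.178, 0.011]
contact_force: [0.7, 0.1, -0.0]
opening: 0.0496
grip_force: 23.9
```

```bash
python3 - <<'E'
from h import *
st();goal(row(.064,.13),Y0)
E
```

```text
pos [0.4628 0.0689 0.2091] open 0.0496 grip 23.9 F [ 0.7  0.1 -0. ] t 9.85
row xyz mm [  25.9 -132.7  164.1]
shift [19.44  3.92  3.45] toolY at -2.0 turn 19.00212703123462 q6 0.02 t 9.85
```

servo_tool --increments '[[[4.4,4.2,0.8,0,5],[4.4,8.4,1.6,0,10],[4.4,12.6,2.5,0,15],[4.4,16.8,3.3,0,19],[4.4,19.4,3.9,1,19]]]' --newtons 20

```text
t: 10.35
tool_pos: [0.507, 0.2644, 0.1945]
tool_rot: [2.587, 1.781, 0.006]
contact_force: [0.1, 0.3, -0.2]
opening: 0.0499
grip_force: 23.9
```

servo_tool --increments '[[[4.4,0,0,2.4,0],[4.4,0,0,4,0],[4.4,0,0,4,0]]]'

```text
t: 10.65
tool_pos: [0.5039, 0.2605, 0.149]
tool_rot: [-2.587, -1.779, 0.01]
contact_force: [-0.6, -0.4, -0.7]
opening: 0.0497
grip_force: 23.9
```

```bash
python3 - <<'E'
from h import *
st();goal(row(.064,.041),Y0)
E
```

```text
pos [0.5039 0.2605 0.149 ] open 0.0497 grip 23.9 F [-0.6 -0.4 -0.7] t 10.65
row xyz mm [ -4.2  61.  104. ]
shift [0.33 0.45 6.3 ] toolY at -21.0 turn -0.006115073669732851 q6 0.71 t 10.65
```

servo_tool --increments '[[[4.4,0,0,2,0],[4.4,0,0,3,0],[4.4,0,0,3,0],[4.4,0,0,3,0]]]'

```text
t: 11.05
tool_pos: [0.5064, 0.2613, 0.1229]
tool_rot: [2.589, 1.78, 0.001]
contact_force: [0.0, 0.2, -0.7]
opening: 0.0498
grip_force: 23.9
```

```bash
python3 - <<'E'
from h import *
st();goal(row(.064,.041),Y0)
E
```

```text
pos [0.5064 0.2613 0.1229] open 0.0498 grip 23.9 F [ 0.   0.2 -0.7] t 11.05
row xyz mm [-2.1 62.6 77.9]
shift [0.14 0.21 3.69] toolY at -21.0 turn -0.02838031071856051 q6 0.71 t 11.05
```

servo_tool --increments '[[[4.4,0.1,0.2,2,0],[4.4,0.1,0.2,3.6,0],[4.4,0.1,0.2,3.6,0],[4.4,0.1,0.2,3.6,0]]]'

```text
t: 11.45
tool_pos: [0.5081, 0.2617, 0.0861]
tool_rot: [-2.588, -1.78, 0.001]
contact_force: [0.4, 0.1, 0.7]
opening: 0.0492
grip_force: 23.9
```

servo_tool --increments '[[[4.4,-0.2,0,0,0],[4.4,-0.4,0,0,0],[4.4,-0.6,0,0,0],[4.4,-0.8,0,0,0],[4.4,-0.8,0,0,0]]]'

```text
t: 11.95
tool_pos: [0.5055, 0.2541, 0.0865]
tool_rot: [2.589, 1.78, 0.0]
contact_force: [-0.2, 0.4, -1.1]
opening: 0.0496
grip_force: 23.9
```

```bash
python3 - <<'E'
from h import *
st()
E
```

```text
pos [0.5055 0.2541 0.0865] open 0.0496 grip 23.9 F [-0.2  0.4 -1.1] t 11.95
row xyz mm [-0.4 55.5 41.5]
```

servo_tool --increments '[[[4.4,-0.1,0,0.2,0],[4.4,-0.2,0,0.4,0],[4.4,-0.3,0,0.6,0],[4.4,-0.4,0,0.6,0],[4.4,-0.4,0,0.6,0]]]'

```text
t: 12.45
tool_pos: [0.5053, 0.2526, 0.0812]
tool_rot: [-2.587, -1.778, -0.009]
contact_force: [2.4, 7.2, -1.9]
opening: 0.0498
grip_force: 23.7
```

```bash
python3 - <<'E'
from h import *
st()
E
```

```text
pos [0.5053 0.2526 0.0812] open 0.0498 grip 23.7 F [ 2.4  7.2 -1.9] t 12.45
row xyz mm [-0.  54.1 36.2]
```

servo_tool --increments '[[[4.4,0,0,0.1,0],[8.5,0,0,0.1,0],[8.5,0,0,0.1,0],[8.5,0,0,0.1,0],[8.5,0.2,0,-2,0]]]'

```text
t: 12.95
tool_pos: [0.5021, 0.2511, 0.0968]
tool_rot: [-2.587, -1.779, 0.012]
contact_force: [-0.4, -0.2, 0.6]
opening: 0.0849
grip_force: 0.0
```

servo_tool --increments '[[[8.5,0,0,-5,0],[8.5,0,0,-9,0]]]'

```text
t: 13.15
tool_pos: [0.5044, 0.2521, 0.1913]
tool_rot: [2.589, 1.78, -0.002]
contact_force: [1.0, 0.7, 0.3]
opening: 0.0848
grip_force: 0.0
```

```bash
python3 - <<'E'
from h import *
st();goal([.563,-.175,.19],82)
E
```

```text
pos [0.5044 0.2521 0.1913] open 0.0848 grip 0.0 F [1.  0.7 0.3] t 13.15
row xyz mm [ -0.6  53.2 146.3]
shift [-37.78  20.75   0.16] toolY at -21.0 turn 77.0329979909909 q6 0.7 t 13.15
```

servo_tool --increments '[[[8.5,-3.8,2.1,0,7.7],[8.5,-7.6,4.2,0,15.4],[8.5,-11.4,6.3,0,23.1],[8.5,-15.2,8.4,0,30.8],[8.5,-19,10.4,0,38.5]]]'

```text
t: 13.65
tool_pos: [0.5337, 0.0359, 0.1901]
tool_rot: [3.033, 0.819, -0.001]
contact_force: [0.3, 0.3, -0.1]
opening: 0.0843
grip_force: 0.0
```

servo_tool --increments '[[[8.5,-1.7,4,0,7.7],[8.5,-3.3,7.9,0,15.4],[8.5,-5,11.9,0,23.1],[8.5,-6.6,15.8,0,30.8],[8.5,-8.3,19.8,0,38.5]]]'

```text
t: 14.15
tool_pos: [0.5627, -0.1767, 0.19]
tool_rot: [-3.133, 0.227, 0.001]
contact_force: [0.4, 0.1, 0.8]
opening: 0.0847
grip_force: 0.0
```

servo_tool --increments '[[[8.5,0,0,0,0],[8.5,0,0,0,0],[8.5,0,0,0,0]]]'

```text
t: 14.45
tool_pos: [0.5628, -0.1741, 0.1899]
tool_rot: [-3.134, 0.216, 0.001]
contact_force: [1.1, -0.9, -0.2]
opening: 0.085
grip_force: 0.0
```

```bash
python3 - <<'E'
from h import *
snap('wrist','w5');st()
p=(.563,-.175)
c=proj('w5',[*p,.02]);m=walnut('w5',c,60);print(c,m.sum());r=fitbox('w5',m,*p,1.43);print(r)
goal([*r[0],.032],r[1])
i=cv2.imread('pics/w5.png');ct,_=cv2.findContours(m,0,1);cv2.drawContours(i,ct,-1,(0,255,0),1);cv2.imwrite('pics/w5m.png',i)
E
```

```text
pos [ 0.5628 -0.1738  0.19  ] open 0.0852 grip 0.0 F [0.2 0.2 0.4] t 14.5
row xyz mm [ 206.2 -323.5  145. ]
(np.float64(318.08950671816797), np.float64(216.7944402553017)) 3336
(array([ 0.5659, -0.1727]), np.float64(81.2), np.float64(0.186))
shift [ 0.3  -0.14 15.8 ] toolY at -97.9 turn 0.9398224434200984 q6 1.28 t 14.5
```

View pics/w5m.png

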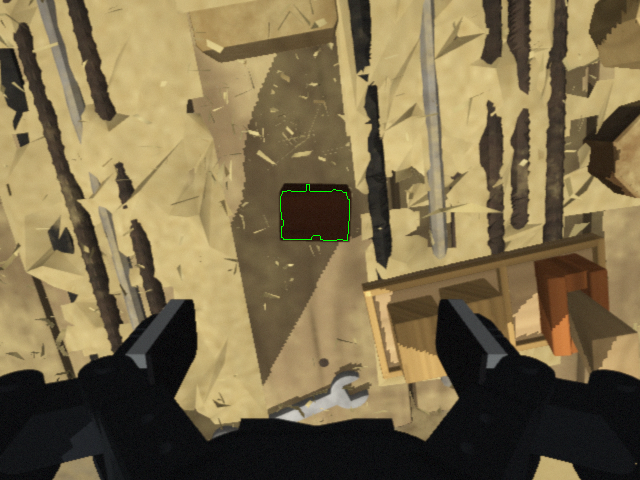

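servo_tool --increments '[[[8.5,0.35,-0.15,4.5,1],[8.5,0.35,-0.15,9,1],[8.5,0.35,-0.15,13,1],[8.5,0.35,-0.15,15.7,1],[8.5,0.35,-0.15,15.7,1]]]'

```text
t: 15.0
tool_pos: [0.563, -0.1708, 0.0282]
tool_rot: [-3.129, 0.241, 0.015]
contact_force: [-0.1, 0.1, -0.1]
opening: 0.0847
grip_force: 0.0
```

servo_tool --increments '[[[4.4,0,0,0,0],[4.4,0,0,0,0],[4.4,0,0,0,0],[4.4,0,0,0,0],[4.4,0,0,0,0]]]'

```text
t: 15.5
tool_pos: [0.5688, -0.1745, 0.0363]
tool_rot: [3.131, -0.245, 0.007]
contact_force: [-0.5, 1.5, 7.5]
opening: 0.0496
grip_force: 22.5
```

servo_tool --increments '[[[4.4,0,0,-1,0],[4.4,0,0,-5,0],[4.4,0,0,-10,0],[4.4,0,0,-15,0],[4.4,0,0,-17,0]]]'

```text
t: 16.0
tool_pos: [0.569, -0.1749, 0.2108]
tool_rot: [3.128, -0.245, 0.015]
contact_force: [1.4, -0.8, -0.3]
opening: 0.0496
grip_force: 21.6
```

```bash
python3 - <<'E'
from h import *
st();goal(row(.100,.155),Y0)
E
```

```text
pos [ 0.569  -0.1749  0.2108] open 0.0496 grip 21.6 F [ 1.4 -0.8 -0.3] t 16.0
row xyz mm [ 212.4 -322.4  165.8]
shift [-12.   -45.74   0.84] toolY at -99.0 turn -77.99651908300942 q6 1.3 t 16.0
```

servo_tool --increments '[[[4.4,-1.2,-4.6,0,-7.8],[4.4,-2.4,-9.2,0,-15.6],[4.4,-3.6,-13.7,0,-23.4],[4.4,-4.8,-18.3,0,-31.2],[4.4,-6,-22.9,0,-39]]]'

```text
t: 16.5
tool_pos: [0.5425, 0.0632, 0.204]
tool_rot: [3.032, 0.822, 0.001]
contact_force: [0.9, 0.1, -1.2]
opening: 0.0492
grip_force: 21.6
```

servo_tool --increments '[[[4.4,1.9,-4.3,0,-7.8],[4.4,3.9,-8.6,0,-15.6],[4.4,5.8,-12.9,0,-23.4],[4.4,7.8,-17.2,0,-31.2],[4.4,9.7,-21.6,0,-39]]]'

```text
t: 17.0
tool_pos: [0.5185, 0.2989, 0.204]
tool_rot: [2.583, 1.787, 0.001]
contact_force: [0.2, -0.6, -0.3]
opening: 0.0497
grip_force: 21.6
```

servo_tool --increments '[[[4.4,0,0,4,0],[4.4,0,0,7,0],[4.4,0,0,8,0],[4.4,0,0,8,0],[4.4,0,0,8,0]]]'

```text
t: 17.5
tool_pos: [0.52, 0.2972, 0.125]
tool_rot: [2.589, 1.779, 0.003]
contact_force: [0.9, -0.3, -0.7]
opening: 0.0495
grip_force: 21.5
```

```bash
python3 - <<'E'
from h import *
st();goal(row(.100,.042),Y0)
E
```

```text
pos [0.52   0.2972 0.125 ] open 0.0495 grip 21.5 F [ 0.9 -0.3 -0.7] t 17.5
row xyz mm [ -2.3 100.9  80. ]
shift [-0.1   0.22  3.8 ] toolY at -21.0 turn -0.03273108922849133 q6 0.76 t 17.5
```

servo_tool --increments '[[[4.4,0,0.2,2,0],[4.4,0,0.2,3.7,0],[4.4,0,0.2,3.7,0],[4.4,-0.2,0.2,3.7,0],[4.4,-0.4,0.2,3.7,0]]]'

```text
t: 18.0
tool_pos: [0.5201, 0.2929, 0.0875]
tool_rot: [2.588, 1.78, 0.003]
contact_force: [1.1, 0.0, -0.4]
opening: 0.0496
grip_force: 21.5
```

servo_tool --increments '[[[4.4,-0.2,0,0.1,0],[4.4,-0.4,0,0.2,0],[4.4,-0.5,0,0.4,0],[4.4,-0.6,0,0.6,0],[4.4,-0.6,0,0.6,0]]]'

```text
t: 18.5
tool_pos: [0.5185, 0.2886, 0.0815]
tool_rot: [-2.588, -1.78, -0.008]
contact_force: [2.4, 5.3, 1.0]
opening: 0.0494
grip_force: 21.8
```

```bash
python3 - <<'E'
from h import *
st()
E
```

```text
pos [0.5185 0.2886 0.0815] open 0.0494 grip 21.8 F [2.4 5.3 1. ] t 18.5
row xyz mm [-0.6 92.4 36.5]
```

servo_tool --increments '[[[4.4,-0.1,0,0.1,0],[8.5,-0.1,0,0.1,0],[8.5,0,0,0.1,0],[8.5,0,0,0.1,0],[8.5,0.2,0,-2,0]]]'

```text
t: 19.0
tool_pos: [0.5153, 0.2876, 0.0965]
tool_rot: [-2.587, -1.779, 0.013]
contact_force: [0.7, 0.2, 0.0]
opening: 0.0851
grip_force: 0.0
```

servo_tool --increments '[[[8.5,0,0,-5,0],[8.5,0,0,-10,0],[8.5,0,0,-10,0]]]'

```text
t: 19.3
tool_pos: [0.5221, 0.2905, 0.2097]
tool_rot: [2.585, 1.778, 0.023]
contact_force: [0.8, 0.5, 2.1]
opening: 0.0851
grip_force: 0.0
```

```bash
python3 - <<'E'
from h import *
st();goal([.463,-.241,.21],6.3)
E
```

```text
pos [0.5221 0.2905 0.2097] open 0.0851 grip 0.0 F [0.8 0.5 2.1] t 19.3
row xyz mm [  2.1  95.5 164.7]
shift [-51.75  13.49  -0.4 ] toolY at -21.0 turn -27.26376279447544 q6 0.75 t 19.3
```

servo_tool --increments '[[[8.5,-4.7,1.2,0,0],[8.5,-9.4,2.4,0,0],[8.5,-14.1,3.7,0,0],[8.5,-18.8,4.9,0,0],[8.5,-23.5,6.1,0,0]]]'

```text
t: 19.8
tool_pos: [0.4901, 0.0459, 0.1999]
tool_rot: [2.588, 1.781, -0.001]
contact_force: [0.4, -0.6, 0.7]
opening: 0.0849
grip_force: 0.0
```

servo_tool --increments '[[[8.5,-4.7,1.2,0,-6],[8.5,-9.4,2.4,0,-12],[8.5,-14.1,3.7,0,-18],[8.5,-18.8,4.9,0,-24],[8.5,-23.5,6.1,0,-27.3]]]'

```text
t: 20.3
tool_pos: [0.463, -0.1955, 0.2001]
tool_rot: [2.092, 2.344, -0.0]
contact_force: [1.6, 0.5, -0.4]
opening: 0.0853
grip_force: 0.0
```

servo_tool --increments '[[[8.5,-4.8,-1,0,0],[8.5,-4.8,-1,0,0],[8.5,-4.8,-1,0,0],[8.5,-4.8,-1,0,0]]]'

```text
t: 20.7
tool_pos: [0.459, -0.2415, 0.1998]
tool_rot: [-2.094, -2.341, -0.0]
contact_force: [0.5, 1.4, 0.8]
opening: 0.085
grip_force: 0.0
```

```bash
python3 - <<'E'
from h import *
snap('wrist','w6');st();goal([.463,-.241,.21],6.3)
print(proj('w6',[.463,-.241,.057]))
E
```

```text
pos [ 0.4592 -0.2412  0.1999] open 0.0849 grip 0.0 F [-0.3  0.6  0.5] t 20.75
row xyz mm [ 133.6 -423.5  154.9]
shift [-0.02  0.38 -1.01] toolY at 6.4 turn 0.12572993390135423 q6 -0.74 t 20.75
(np.float64(320.91417222678444), np.float64(226.1896765318525))
```

View pics/w6.png

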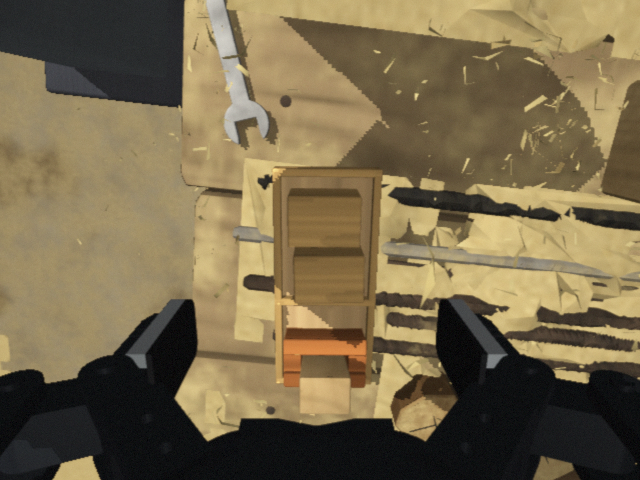

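```bash
python3 - <<'E'
from h import *
p=px('w6',324.5,222,.057);print(p,px('w6',329,278,.057));goal([*p[:2],.053],6.4)
print([px('w6',u,v,.057).round(4) for u,v in((289,247),(361,246),(294,303),(364,300))])
E
```

```text
[ 0.46507532 -0.23782678  0.057     ] [ 0.47292303 -0.27773196  0.057     ]
shift [ 0.26  0.63 14.69] toolY at 6.4 turn 0.025729933901359914 q6 -0.74 t 20.75
[array([ 0.4429, -0.2581,  0.057 ]), array([ 0.492 , -0.2519,  0.057 ]), array([ 0.4503, -0.2995,  0.057 ]), array([ 0.4998, -0.2917,  0.057 ])]
```

servo_tool --increments '[[[8.5,0.3,0.6,4,-0.6],[8.5,0.3,0.6,8.5,-0.6],[8.5,0.3,0.6,12.5,-0.6],[8.5,0.3,0.6,14.7,-0.6],[8.5,0.3,0.6,14.7,-0.6]]]'

```text
t: 21.25
tool_pos: [0.4623, -0.2353, 0.0491]
tool_rot: [-2.074, -2.348, 0.001]
contact_force: [0.1, 0.1, -0.3]
opening: 0.0848
grip_force: 0.0
```

servo_tool --increments '[[[4.4,0,0,0,0],[4.4,0,0,0,0],[4.4,0,0,0,0],[4.4,0,0,0,0],[4.4,0,0,0,0]]]'

```text
t: 21.75
tool_pos: [0.4665, -0.2396, 0.0559]
tool_rot: [2.08, 2.349, 0.002]
contact_force: [0.3, 0.9, 6.6]
opening: 0.0496
grip_force: 22.4
```

```bash
python3 - <<'E'
from h import *
st()
E
```

```text
pos [ 0.4665 -0.2396  0.0559] open 0.0496 grip 22.4 F [0.3 0.9 6.6] t 21.75
row xyz mm [ 139.8 -419.4   10.9]
```

servo_tool --increments '[[[4.4,0,0,-1,0],[4.4,0,0,-5,0],[4.4,0,0,-10,0],[4.4,0,0,-15,0],[4.4,0,0,-17,0]]]'

```text
t: 22.25
tool_pos: [0.4666, -0.24, 0.2305]
tool_rot: [2.076, 2.344, 0.002]
contact_force: [0.1, -0.4, -0.5]
opening: 0.0496
grip_force: 21.6
```

```bash
python3 - <<'E'
from h import *
st();goal(row(.1267,.175),Y0)
E
```

```text
pos [ 0.4666 -0.24    0.2305] open 0.0496 grip 21.6 F [ 0.1 -0.4 -0.5] t 22.25
row xyz mm [ 140.1 -419.8  185.5]
shift [54.86 13.19  0.77] toolY at 6.9 turn 27.900458831512566 q6 -0.74 t 22.25
```

servo_tool --increments '[[[4.4,4.55,1.1,0,0],[4.4,9.1,2.2,0,0],[4.4,13.65,3.3,0,0],[4.4,18.2,4.4,0,0],[4.4,22.75,5.5,0,0]]]'

```text
t: 22.75
tool_pos: [0.4916, -0.0045, 0.2241]
tool_rot: [2.083, 2.35, 0.001]
contact_force: [1.3, -0.8, -0.3]
opening: 0.0497
grip_force: 21.6
```

servo_tool --increments '[[[4.4,4.55,1.1,0,6],[4.4,9.1,2.2,0,12],[4.4,13.65,3.3,0,18],[4.4,18.2,4.4,0,24],[4.4,22.75,5.5,0,27.9]]]'

```text
t: 23.25
tool_pos: [0.5188, 0.2282, 0.2241]
tool_rot: [2.591, 1.776, 0.001]
contact_force: [0.2, -0.5, -0.7]
opening: 0.0495
grip_force: 21.6
```

servo_tool --increments '[[[4.4,4.6,-1.2,0,0],[4.4,9.3,-2.4,0,0],[4.4,9.3,-2.4,4,0],[4.4,9.3,-2.4,8,0],[4.4,9.3,-2.4,8,0]]]'

```text
t: 23.75
tool_pos: [0.5255, 0.3202, 0.1365]
tool_rot: [-2.586, -1.78, 0.02]
contact_force: [-1.0, -0.6, -0.3]
opening: 0.0496
grip_force: 21.5
```

servo_tool --increments '[[[4.4,0,0,0,0],[4.4,0,0,0,0],[4.4,0,0,0,0]]]'

```text
t: 24.05
tool_pos: [0.5316, 0.3221, 0.1467]
tool_rot: [2.588, 1.779, 0.008]
contact_force: [0.5, 0.9, -0.7]
opening: 0.0494
grip_force: 21.5
```

```bash
python3 - <<'E'
from h import *
st();goal(row(.1267,.090),Y0)
snap('wrist','w7');snap('top','t7')
i=cv2.imread('pics/w7.png');print(proj('w7',row(.108,.038)),proj('w7',row(.146,0)))
cv2.imwrite('pics/w7.png',i)
E
```

```text
pos [0.5316 0.3221 0.1467] open 0.0494 grip 21.5 F [ 0.5  0.9 -0.7] t 24.05
row xyz mm [ -0.4 128.3 101.7]
shift [-0.17  0.03  1.17] toolY at -21.0 turn -0.030503461906135954 q6 0.79 t 24.05
(np.float64(315.28398298119805), np.float64(305.92805724845596)) (np.float64(315.07544786899564), np.float64(215.51114879679832))
```

View pics/w7.png

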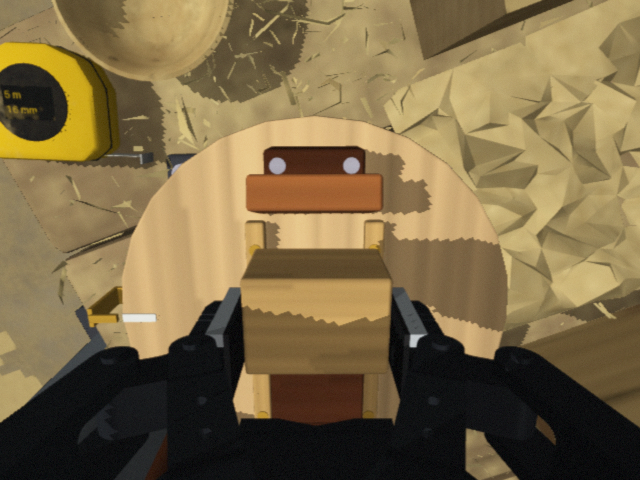

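servo_tool --increments '[[[4.4,-0.1,0,2,0],[4.4,-0.1,0,4,0],[4.4,-0.1,0,5.5,0],[4.4,-0.1,0,5.5,0],[4.4,-0.1,0,5.5,0]]]'

```text
t: 24.65
tool_pos: [0.5297, 0.3208, 0.0887]
tool_rot: [2.588, 1.78, 0.0]
contact_force: [-0.2, -0.0, -0.3]
opening: 0.0497
grip_force: 21.6
```

```bash
python3 - <<'E'
from h import *
st()
E
```

```text
pos [0.5297 0.3208 0.0887] open 0.0497 grip 21.6 F [-0.2 -0.  -0.3] t 24.65
row xyz mm [ -1.7 126.5  43.7]
```

Clear. Push toward the row while going down.

servo_tool --increments '[[[4.4,-0.15,0.1,0,0],[4.4,-0.3,0.1,0.3,0],[4.4,-0.4,0.1,0.6,0],[4.4,-0.4,0.1,0.9,0],[4.4,-0.4,0.1,0.9,0]]]'

```text
t: 25.15
tool_pos: [0.5309, 0.3185, 0.0814]
tool_rot: [-2.588, -1.78, -0.011]
contact_force: [2.4, 6.3, 1.3]
opening: 0.0495
grip_force: 21.8
```

```bash
python3 - <<'E'
from h import *
st()
E
```

```text
pos [0.5309 0.3185 0.0814] open 0.0495 grip 21.8 F [2.4 6.3 1.3] t 25.15
row xyz mm [  0.3 124.8  36.4]
```

servo_tool --increments '[[[4.4,-0.15,0,0.2,0],[4.4,-0.2,0,0.3,0],[4.4,-0.2,0,0.3,0]]]'

```text
t: 25.45
tool_pos: [0.5312, 0.3183, 0.08]
tool_rot: [-2.587, -1.779, -0.018]
contact_force: [2.3, 10.4, 5.0]
opening: 0.0496
grip_force: 22.1
```

```bash
python3 - <<'E'
from h import *
st()
E
```

```text
pos [0.5312 0.3183 0.08  ] open 0.0496 grip 22.1 F [ 2.3 10.4  5. ] t 25.45
row xyz mm [  0.6 124.7  35. ]
```

servo_tool --increments '[[[4.4,0.2,0,0,0],[8.5,0.2,0,0,0],[8.5,0.2,0,0,0],[8.5,0.2,0,0,0],[8.5,0.2,0,-3,0]]]'

```text
t: 25.95
tool_pos: [0.5253, 0.3146, 0.1008]
tool_rot: [-2.587, -1.779, 0.018]
contact_force: [0.1, 0.2, -0.4]
opening: 0.0852
grip_force: 0.0
```

servo_tool --increments '[[[8.5,0,0,-5,0],[8.5,0,0,-10,0],[8.5,0,0,-15,0],[8.5,0,0,-15,0]]]'

```text
t: 26.35
tool_pos: [0.5325, 0.318, 0.2664]
tool_rot: [2.586, 1.778, 0.024]
contact_force: [0.5, -0.0, 1.3]
opening: 0.0848
grip_force: 0.0
```

```bash
python3 - <<'E'
from h import *
st();snap('wrist','w8');goal([.4796,-.345,.26],7)
M=R.from_euler('z',np.radians(7)).as_matrix()
for u in [(325,357),(325,413),(300,385),(350,385)]:
  print((M.T@(px('w6',*u,.107)-[.469,-.2576,0]))[:2].round(4))
for u in [(325,341),(325,330),(285,385),(364,385)]: print((M.T@(px('w6',*u,.059)-[.469,-.2576,0]))[:2].round(4))
E
```

```text
pos [0.5325 0.318  0.2664] open 0.0848 grip 0.0 F [ 0.5 -0.   1.3] t 26.35
row xyz mm [  1.9 124.8 221.4]
shift [-63.68  18.9   -0.08] toolY at -21.0 turn -27.97231317264918 q6 0.78 t 26.4
[-0.0025 -0.0516]
[-0.0028 -0.0918]
[-0.0181 -0.0711]
[ 0.0128 -0.0714]
[-0.0017 -0.0689]
[-0.0016 -0.06  ]
[-0.0321 -0.1059]
[ 0.0276 -0.1065]
```

View pics/w8.png

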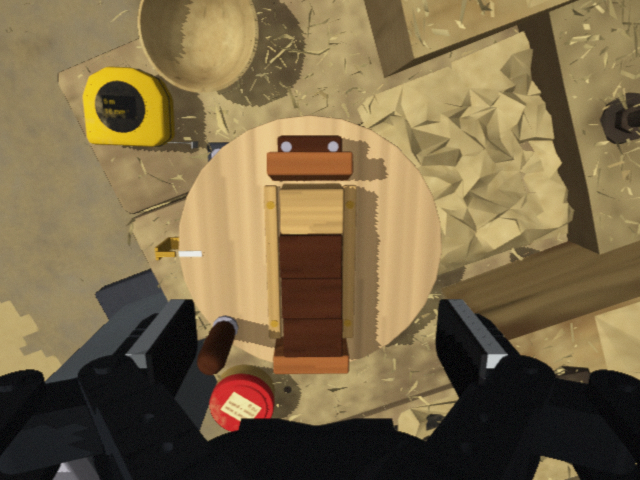

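```bash
python3 - <<'E'
from h import *
goal([.37,-.395,.22],7)
E
```

```text
shift [-72.3   10.43   3.81] toolY at -21.0 turn -27.97231317264918 q6 0.78 t 26.4
```

servo_tool --increments '[[[8.5,-4.55,0.65,0,0],[8.5,-9.1,1.3,0,0],[8.5,-13.65,1.95,0,0],[8.5,-18.2,2.6,0,0],[8.5,-22.75,3.25,0,0]]]'

```text
t: 26.9
tool_pos: [0.4763, 0.0909, 0.254]
tool_rot: [-2.587, -1.78, 0.005]
contact_force: [1.0, -0.6, 0.3]
opening: 0.085
grip_force: 0.0
```

servo_tool --increments '[[[8.5,-4.55,0.65,0,0],[8.5,-9.1,1.3,0,0],[8.5,-13.65,1.95,0,0],[8.5,-18.2,2.6,0,0],[8.5,-22.75,3.25,0,0]]]'

```text
t: 27.4
tool_pos: [0.4253, -0.1328, 0.2543]
tool_rot: [-2.586, -1.779, 0.002]
contact_force: [1.0, -0.4, -0.3]
opening: 0.0846
grip_force: 0.0
```

servo_tool --increments '[[[8.5,-4.55,0.65,0,-6],[8.5,-9.1,1.3,0,-12],[8.5,-13.65,1.95,0,-18],[8.5,-18.2,2.6,0,-24],[8.5,-22.75,3.25,0,-28]]]'

```text
t: 27.9
tool_pos: [0.3743, -0.3567, 0.2541]
tool_rot: [-2.075, -2.354, -0.001]
contact_force: [1.5, 0.8, 0.2]
opening: 0.085
grip_force: 0.0
```

servo_tool --increments '[[[8.5,-3.9,-1.3,2,0],[8.5,-3.9,-1.3,5,0],[8.5,-3.9,-1.3,8.5,0],[8.5,-3.9,-1.3,8.5,0],[8.5,-3.9,-1.3,8.5,0]]]'

```text
t: 28.4
tool_pos: [0.3671, -0.3949, 0.1697]
tool_rot: [-2.078, -2.351, -0.001]
contact_force: [-0.1, -0.5, 0.2]
opening: 0.085
grip_force: 0.0
```

```bash
python3 - <<'E'
from h import *
st();snap('wrist','w9');goal([.37,-.395,.17],7)
M=R.from_euler('z',np.radians(7)).as_matrix()
i=cv2.imread('pics/w9.png');i6=cv2.imread('pics/w6.png')
c=np.array(proj('w9',[.4796,-.345,.08])).round().astype(int);print(c)
x0,y0=np.clip(c-[80,90],0,[480,300]);print(x0,y0)
a=cv2.resize(i[y0:y0+180,x0:x0+160],(480,540),interpolation=2)
b=cv2.resize(i6[310:430,270:380],(320,349),interpolation=2)
o=np.zeros((540,800,3),np.uint8);o[:,:480]=a;o[:349,480:]=b;cv2.imwrite('pics/comp.png',o)
# hypotheses
for s in (1,-1):
  print(s)
  for f in('w9','w6'):
   for yy,zz in ((-.0075,.107),(.0185,.107),(-.0075,.059),(.0059,.059)):
    print(f,[np.round(proj(f,M@np.array([x,-.088+s*yy,0])+[.469,-.2576,zz]),0) for x in(-.0155,.0155)])
E
```

```text
pos [ 0.3671 -0.3949  0.1697] open 0.085 grip 0.0 F [-0.1 -0.5  0.2] t 28.4
row xyz mm [ 102.5 -600.   124.7]
shift [0.05 0.22 0.17] toolY at 7.1 turn 0.0542768376797369 q6 -1.08 t 28.45
[538 187]
458 97
1
w9 [array([533., 211.]), array([599., 211.])]
w9 [array([541., 155.]), array([610., 155.])]
w9 [array([491., 194.]), array([544., 194.])]
w9 [array([494., 171.]), array([548., 171.])]
w6 [array([305., 418.]), array([354., 418.])]
w6 [array([304., 383.]), array([354., 382.])]
w6 [array([307., 373.]), array([348., 372.])]
w6 [array([306., 357.]), array([348., 357.])]
-1
w9 [array([538., 179.]), array([605., 179.])]
w9 [array([530., 234.]), array([595., 234.])]
w9 [array([494., 168.]), array([548., 168.])]
w9 [array([491., 191.]), array([545., 191.])]
w6 [array([305., 398.]), array([354., 398.])]
w6 [array([305., 433.]), array([354., 432.])]
w6 [array([306., 355.]), array([348., 355.])]
w6 [array([307., 371.]), array([348., 371.])]
```

View pics/comp.png

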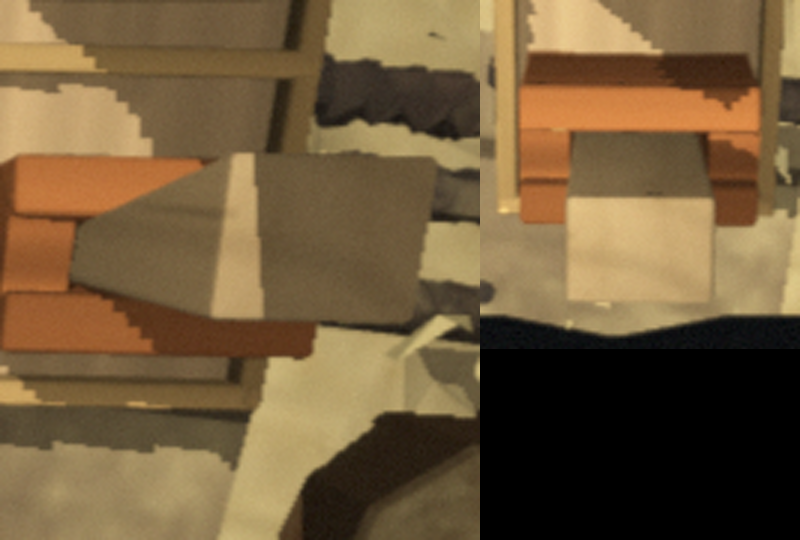

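```bash
python3 - <<'E'
from h import *
for f,l in (('w9',[(535.7,148.5),(528.7,203.7),(603,149),(597,203.7)]),('w6',[(301,377.7),(350.4,377.7),(300.3,413),(350,412.5)])):
  for z in (.107,.103): 
    P=[px(f,*u,z)[:2] for u in l];print(f,z,np.round(P,4).tolist(),np.mean(P,0).round(4))
goal([.4796,-.345,.17],7)
E
```

```text
w9 0.107 [[0.4588, -0.326], [0.4623, -0.351], [0.4889, -0.3226], [0.4939, -0.3471]] [ 0.476  -0.3367]
w9 0.103 [[0.461, -0.326], [0.4645, -0.3516], [0.4916, -0.3225], [0.4967, -0.3476]] [ 0.4785 -0.3369]
w6 0.107 [[0.4598, -0.3251], [0.49, -0.3217], [0.4619, -0.3507], [0.4931, -0.3469]] [ 0.4762 -0.3361]
w6 0.103 [[0.4599, -0.3279], [0.4907, -0.3245], [0.4621, -0.354], [0.4938, -0.3501]] [ 0.4766 -0.3391]
shift [ 3.67 11.71  0.17] toolY at 7.1 turn 0.0542768376797369 q6 -1.08 t 28.45
```

servo_tool --increments '[[[8.5,1.6,4,0,0],[8.5,3.2,8,0,0],[8.5,4.4,11.4,0,0],[8.5,4.4,11.4,0,0],[8.5,4.4,11.4,0,0]]]'

```text
t: 28.95
tool_pos: [0.477, -0.3383, 0.1737]
tool_rot: [2.076, 2.353, -0.001]
contact_force: [0.0, 0.1, -0.1]
opening: 0.0851
grip_force: 0.0
```

servo_tool --increments '[[[8.5,0,0,2,0],[8.5,0,0,5,0],[8.5,0,0,7.5,0],[8.5,0,0,7.5,0],[8.5,0,0,7.5,0]]]'

```text
t: 29.45
tool_pos: [0.4752, -0.3389, 0.0972]
tool_rot: [2.082, 2.352, -0.0]
contact_force: [0.7, -0.4, 0.6]
opening: 0.085
grip_force: 0.0
```

```bash
python3 - <<'E'
from h import *
st();goal([.4762,-.338,.092],7)
E
```

```text
pos [ 0.4752 -0.3389  0.0972] open 0.085 grip 0.0 F [ 0.7 -0.4  0.6] t 29.45
row xyz mm [ 183.5 -509.    52.2]
shift [0.08 0.11 0.52] toolY at 7.0 turn -0.010561117062394487 q6 -0.87 t 29.45
```

servo_tool --increments '[[[2.6,0,0.1,0.4,0],[2.6,0,0.1,0.4,0],[2.6,0,0.1,0.4,0],[2.6,0,0.1,0.4,0],[2.6,0,0.1,0.4,0]]]' --newtons 40

```text
t: 29.95
tool_pos: [0.4771, -0.3385, 0.0933]
tool_rot: [2.08, 2.353, -0.0]
contact_force: [-0.2, -0.6, 3.0]
opening: 0.0314
grip_force: 44.1
```

servo_tool --increments '[[[2.6,0,0,0,0],[2.6,0,0,0,0],[2.6,0,0,0,0]]]'

```text
t: 30.25
tool_pos: [0.4771, -0.3385, 0.0932]
tool_rot: [2.08, 2.353, 0.0]
contact_force: [-0.5, 0.8, 4.8]
opening: 0.0318
grip_force: 44.4
```

```bash
python3 - <<'E'
from h import *
st()
E
```

```text
pos [ 0.4771 -0.3385  0.0932] open 0.0318 grip 44.4 F [-0.5  0.8  4.8] t 30.25
row xyz mm [ 185.  -508.    48.2]
```

servo_tool --increments '[[[2.6,0,0,-3,0],[2.6,0,0,-7,0],[2.6,0,0,-12,0],[2.6,0,0,-17,0],[2.6,0,0,-17,0]]]'

```text
t: 30.75
tool_pos: [0.4793, -0.3404, 0.2715]
tool_rot: [2.071, 2.343, -0.0]
contact_force: [1.1, 0.0, 0.1]
opening: 0.0315
grip_force: 41.0
```

```bash
python3 - <<'E'
from h import *
st();goal(row(.1564,.21),Y0)
E
```

```text
pos [ 0.4793 -0.3404  0.2715] open 0.0315 grip 41.0 F [1.1 0.  0.1] t 30.75
row xyz mm [ 187.8 -509.   226.5]
shift [67.58 14.66  1.04] toolY at 7.1 turn 28.017415922698063 q6 -0.87 t 30.75
```

servo_tool --increments '[[[2.6,4.5,0.98,0,0],[2.6,9,1.96,0,0],[2.6,13.5,2.94,0,0],[2.6,18,3.92,0,0],[2.6,22.5,4.9,0,0]]]'

```text
t: 31.25
tool_pos: [0.4969, -0.1068, 0.2608]
tool_rot: [-2.08, -2.352, 0.001]
contact_force: [0.8, -0.0, 0.2]
opening: 0.0315
grip_force: 41.0
```

servo_tool --increments '[[[2.6,4.5,0.98,0,0],[2.6,9,1.96,0,0],[2.6,13.5,2.94,0,0],[2.6,18,3.92,0,0],[2.6,22.5,4.9,0,0]]]'

```text
t: 31.75
tool_pos: [0.5179, 0.1225, 0.2609]
tool_rot: [-2.08, -2.353, 0.002]
contact_force: [0.5, -0.1, -1.1]
opening: 0.0316
grip_force: 41.0
```

servo_tool --increments '[[[2.6,4.5,0.98,0,6],[2.6,9,1.96,0,12],[2.6,13.5,2.94,0,18],[2.6,18,3.92,0,24],[2.6,22.5,4.9,0,28]]]'

```text
t: 32.25
tool_pos: [0.539, 0.3516, 0.2605]
tool_rot: [-2.591, -1.776, 0.003]
contact_force: [0.7, -0.4, -0.6]
opening: 0.0316
grip_force: 40.9
```

servo_tool --increments '[[[2.6,0,0,3,0],[2.6,0,0,6,0],[2.6,0,0,6,0],[2.6,0,0,6,0],[2.6,0,0,6,0]]]'

```text
t: 32.75
tool_pos: [0.5405, 0.3499, 0.204]
tool_rot: [2.589, 1.78, 0.004]
contact_force: [0.7, -0.3, 0.3]
opening: 0.0314
grip_force: 41.0
```

```bash
python3 - <<'E'
from h import *
st();goal(row(.1564,.115),Y0)
E
```

```text
pos [0.5405 0.3499 0.204 ] open 0.0314 grip 41.0 F [ 0.7 -0.3  0.3] t 32.75
row xyz mm [ -2.  157.5 159. ]
shift [-0.12  0.19  4.4 ] toolY at -21.0 turn -0.021823310719156552 q6 0.83 t 32.75
```

servo_tool --increments '[[[2.6,-0.1,0.2,2,0],[2.6,-0.1,0.2,4,0],[2.6,-0.1,0.2,4,0],[2.6,-0.1,0.2,4,0],[2.6,-0.1,0.2,4,0]]]'

```text
t: 33.25
tool_pos: [0.5424, 0.3486, 0.1648]
tool_rot: [2.588, 1.78, 0.006]
contact_force: [-0.2, 0.6, -0.3]
opening: 0.0317
grip_force: 41.0
```

servo_tool --increments '[[[2.6,0,0,0.5,0],[2.6,0,0,1,0],[2.6,0,0,1.5,0],[2.6,0,0,2,0],[2.6,0,0,2,0]]]'

```text
t: 33.75
tool_pos: [0.5433, 0.3512, 0.1488]
tool_rot: [-2.587, -1.779, -0.014]
contact_force: [-4.9, 1.9, 18.9]
opening: 0.0319
grip_force: 42.7
```

```bash
python3 - <<'E'
from h import *
st()
E
```

```text
pos [0.5433 0.3512 0.1488] open 0.0319 grip 42.7 F [-4.9  1.9 18.9] t 33.75
row xyz mm [  0.2 159.7 103.8]
```

servo_tool --increments '[[[2.6,0,0,-1,0],[2.6,0,0,-3,0],[2.6,0,0,-3,0],[2.6,0,0,-3,0],[2.6,0,0,-3,0]]]'

```text
t: 34.25
tool_pos: [0.5405, 0.3478, 0.1706]
tool_rot: [-2.588, -1.78, 0.004]
contact_force: [0.2, -0.1, -0.6]
opening: 0.0316
grip_force: 40.3
```

```bash
python3 - <<'E'
from h import *
st();snap('wrist','w10')
i=cv2.imread('pics/w10.png')
for u in(280,316,350):
  print(u);col=i[:,u-2:u+3].mean(1)
  print(' '.join(f"{v}:{int(col[v,2])},{int(col[v,1])},{int(col[v,0])}" for v in range(120,420,6)))
o=ctrl.get_obs();z=o['tool_pos'][2]
M=R.from_rotvec(o['tool_rot']).as_matrix()
def T(x,y,zz): return o['tool_pos']+M@[x,y,zz]
print('point sloping edge',[np.round(proj('w10',T(-.0069,s*.0155,.070))) for s in(-1,1)],'point flat',[np.round(proj('w10',T(-.0109,s*.0155,.070))) for s in(-1,1)],'butt slope',[np.round(proj('w10',T(.0151,s*.0155,-.0138))) for s in(-1,1)])
for n,p in dict(lean_foot=row(.1464,0),lean_top=row(.1554,.036),sp_top=row(.144,.034)).items(): print(n,np.round(proj('w10',p)))
E
```

```text
pos [0.5405 0.3478 0.1706] open 0.0316 grip 40.3 F [ 0.2 -0.1 -0.6] t 34.25
row xyz mm [ -1.2 155.6 125.6]
280
120:103,89,61 126:108,93,63 132:167,147,100 138:184,162,113 144:179,160,109 150:175,154,107 156:172,153,103 162:165,142,98 168:226,191,134 174:224,189,133 180:224,190,133 186:224,189,133 192:46,28,17 198:76,42,24 204:103,79,73 210:137,120,120 216:81,47,25 222:179,109,56 228:169,102,53 234:163,98,52 240:168,102,52 246:161,97,51 252:140,114,75 258:121,97,61 264:100,79,48 270:185,148,88 276:193,157,94 282:201,163,97 288:185,149,90 294:79,65,42 300:72,59,38 306:92,75,50 312:206,174,119 318:212,180,122 324:134,109,72 330:117,95,63 336:114,94,61 342:115,93,60 348:108,88,57 354:106,86,57 360:110,88,58 366:115,93,61 372:116,96,64 378:114,93,63 384:111,91,59 390:73,39,23 396:78,43,25 402:74,41,24 408:74,41,25 414:73,41,24
316
120:176,154,106 126:175,155,106 132:178,157,107 138:177,155,106 144:180,159,109 150:170,148,102 156:170,148,101 162:185,154,106 168:227,193,136 174:227,193,136 180:228,193,136 186:228,194,137 192:37,20,10 198:75,41,22 204:74,40,24 210:80,44,26 216:82,46,25 222:1
[... 725 characters left out ...]
,126 222:179,109,57 228:171,101,52 234:166,99,51 240:169,101,53 246:170,104,53 252:96,75,45 258:96,73,42 264:92,72,42 270:196,158,95 276:143,114,68 282:122,96,56 288:138,109,65 294:74,62,39 300:71,58,39 306:72,59,38 312:184,154,102 318:184,153,101 324:163,135,89 330:120,98,65 336:121,99,66 342:122,100,66 348:121,99,66 354:121,99,67 360:120,98,65 366:117,94,64 372:112,91,61 378:112,91,61 384:116,94,64 390:70,36,21 396:70,38,22 402:76,40,22 408:76,40,26 414:78,42,24
point sloping edge [array([284., 276.]), array([345., 276.])] point flat [array([285., 283.]), array([345., 283.])] butt slope [array([262., 311.]), array([366., 311.])]
lean_foot [317. 247.]
lean_top [317. 251.]
sp_top [317. 269.]
```

servo_tool --increments '[[[2.6,0.3,0.1,0,0],[2.6,0.65,0.1,0.5,0],[2.6,0.65,0.1,1.3,0],[2.6,0.65,0.1,1.3,0],[2.6,0.65,0.1,1.3,0]]]'

```text
t: 34.8
tool_pos: [0.5441, 0.3537, 0.1584]
tool_rot: [-2.588, -1.78, 0.002]
contact_force: [0.7, 0.1, -0.1]
opening: 0.0316
grip_force: 40.3
```

```bash
python3 - <<'E'
from h import *
st();snap('wrist','w11')
i=cv2.imread('pics/w11.png')
for u in(262,300,316,332):
  print(u);col=i[:,u-2:u+3].mean(1)
  print(' '.join(f"{v}:{int(col[v,2])},{int(col[v,1])},{int(col[v,0])}" for v in range(225,345,4)))
for n,p in dict(lean_foot=row(.1464,0),lean_top=row(.1554,.036),sp_top=row(.144,.034),sp_bot=row(.144,0)).items(): print(n,np.round(proj('w11',p)))
E
```

```text
pos [0.5441 0.3537 0.1584] open 0.0316 grip 40.3 F [ 0.7  0.1 -0.1] t 34.8
row xyz mm [ -0.  162.4 113.4]
262
225:236,208,148 229:236,207,147 233:172,136,92 237:172,104,54 241:181,109,57 245:172,104,54 249:166,99,53 253:168,101,53 257:169,102,53 261:171,104,54 265:167,101,51 269:102,79,47 273:217,178,109 277:222,183,112 281:222,182,110 285:118,107,91 289:85,88,90 293:85,88,89 297:86,89,91 301:76,81,81 305:63,66,66 309:45,46,46 313:58,53,45 317:53,45,34 321:41,36,28 325:23,20,17 329:19,17,16 333:20,19,16 337:21,20,20 341:21,21,19
300
225:77,41,23 229:83,42,26 233:83,43,24 237:166,99,52 241:181,110,57 245:177,108,56 249:168,102,54 253:166,99,53 257:168,102,53 261:172,104,53 265:170,103,53 269:98,74,43 273:103,81,47 277:98,76,44 281:98,77,45 285:68,55,35 289:67,55,37 293:71,58,39 297:74,61,40 301:76,63,42 305:87,70,48 309:98,81,54 313:206,174,119 317:212,180,124 321:213,181,124 325:188,157,105 329:122,100,66 333:122,100,66 337:121,99,66 341:119,98,65
316
225:76,41,24 229:81,43,25 233:84,46,27 237:162,96,49 241:182,110,57 245:176,107,56 249:168,101,52 253:166,100,51 257:169,103,53 261:171,104,55 265:173,105,55 269:97,75,44 273:104,83,48 277:98,77,45 281:95,74,44 285:67,54,36 289:69,56,37 293:74,61,41 297:74,60,40 301:74,61,40 305:76,62,41 309:94,76,50 313:199,166,112 317:202,170,115 321:206,173,119 325:209,177,121 329:187,158,107 333:126,104,70 337:124,102,70 341:122,100,67
332
225:77,43,26 229:82,44,26 233:83,44,25 237:160,96,50 241:182,110,57 245:176,107,55 249:171,103,53 253:165,99,50 257:169,101,53 261:172,103,54 265:173,105,54 269:98,74,44 273:104,82,48 277:94,73,43 281:77,60,36 285:66,55,36 289:70,59,39 293:72,58,39 297:71,57,37 301:72,59,40 305:71,57,39 309:85,68,43 313:188,156,103 317:190,158,106 321:193,161,107 325:195,163,109 329:144,118,78 333:120,97,65 337:120,99,66 341:119,97,63
lean_foot [315. 263.]
lean_top [315. 271.]
sp_top [315. 289.]
sp_bot [315. 267.]
```

servo_tool --increments '[[[2.6,0,0,0.5,0],[2.6,0,0,1,0],[2.6,0,0,1.6,0],[2.6,0,0,1.6,0],[2.6,0,0,1.6,0]]]'

```text
t: 35.35
tool_pos: [0.5443, 0.3538, 0.1428]
tool_rot: [-2.588, -1.78, 0.001]
contact_force: [0.6, 0.1, 0.3]
opening: 0.0313
grip_force: 40.3
```

```bash
python3 - <<'E'
from h import *
st()
E
```

```text
pos [0.5443 0.3538 0.1428] open 0.0313 grip 40.3 F [0.6 0.1 0.3] t 35.35
row xyz mm [1.000e-01 1.625e+02 9.780e+01]
```

servo_tool --increments '[[[2.6,-0.1,0,0.4,0],[2.6,-0.2,0,0.8,0],[2.6,-0.3,0,1.1,0],[2.6,-0.3,0,1.1,0]]]'

```text
t: 35.75
tool_pos: [0.5434, 0.3514, 0.132]
tool_rot: [-2.588, -1.78, -0.001]
contact_force: [1.1, 1.7, -1.7]
opening: 0.0315
grip_force: 40.2
```

```bash
python3 - <<'E'
from h import *
st()
E
```

```text
pos [0.5434 0.3514 0.132 ] open 0.0315 grip 40.2 F [ 1.1  1.7 -1.7] t 35.75
row xyz mm [  0.2 160.   87. ]
```

servo_tool --increments '[[[2.6,0,0,0.3,0],[2.6,0,0,0.5,0],[2.6,0,0,0.7,0],[2.6,0,0,0.7,0]]]'

```text
t: 36.15
tool_pos: [0.5437, 0.3514, 0.1267]
tool_rot: [-2.588, -1.78, -0.001]
contact_force: [-2.3, -0.5, 5.5]
opening: 0.0314
grip_force: 41.0
```

```bash
python3 - <<'E'
from h import *
st()
E
```

```text
pos [0.5437 0.3514 0.1267] open 0.0314 grip 41.0 F [-2.3 -0.5  5.5] t 36.15
row xyz mm [  0.5 160.   81.7]
```

servo_tool --increments '[[[2.6,0,0,0.2,0],[2.6,0,0,0.4,0],[2.6,0,0,0.4,0],[2.6,0,0,0.4,0]]]'

```text
t: 36.55
tool_pos: [0.5441, 0.3515, 0.1265]
tool_rot: [2.588, 1.78, 0.002]
contact_force: [-7.2, -2.3, 20.1]
opening: 0.0316
grip_force: 43.0
```

```bash
python3 - <<'E'
from h import *
st()
E
```

```text
pos [0.5441 0.3515 0.1265] open 0.0316 grip 43.0 F [-7.2 -2.3 20.1] t 36.55
row xyz mm [  0.8 160.3  81.5]
```

servo_tool --increments '[[[2.6,0,0,-0.2,0],[8.5,0,0,-0.2,0],[8.5,0,0,-0.2,0],[8.5,0,0,-0.2,0],[8.5,0,0,-0.2,0]]]'

```text
t: 37.05
tool_pos: [0.543, 0.3508, 0.1224]
tool_rot: [-2.588, -1.78, 0.002]
contact_force: [-0.0, -0.9, -0.5]
opening: 0.0848
grip_force: 0.0
```

servo_tool --increments '[[[8.5,0,0,-3,0],[8.5,0,0,-7,0],[8.5,0,0,-9,0],[8.5,0,0,-9,0],[8.5,0,0,-9,0]]]'

```text
t: 37.55
tool_pos: [0.5433, 0.351, 0.2128]
tool_rot: [-2.588, -1.78, 0.001]
contact_force: [0.4, -0.7, 0.3]
opening: 0.0849
grip_force: 0.0
```

```bash
python3 - <<'E'
from h import *
st();snap('wrist','w12')
i=cv2.imread('pics/w12.png')
P=lambda *a:np.round(proj('w12',row(*a)))
# predicted wedge seated: flat at y=.144, butt z rel .092
print('butt flat',[P(.144,.092,s*.0155) for s in(-1,1)],'butt slope',[P(.170,.092,s*.0155) for s in(-1,1)],'slope at stop top',P(.1554,.036))
for u in(270,300,316,335):
  print(u);col=i[:,u-2:u+3].mean(1)
  print(' '.join(f"{v}:{int(col[v,2])},{int(col[v,1])}" for v in range(150,340,5)))
for v in (230,250,270,290):
  print('row',v,' '.join(f"{u}:{int(i[v-1:v+2,u-1:u+2,2].mean())}" for u in range(240,400,6)))
E
```

```text
pos [0.5433 0.351  0.2128] open 0.0849 grip 0.0 F [ 0.4 -0.7  0.3] t 37.55
row xyz mm [  0.2 159.6 167.8]
butt flat [array([285., 287.]), array([344., 287.])] butt slope [array([284., 240.]), array([345., 240.])] slope at stop top [315. 237.]
270
150:157,137 155:156,137 160:162,140 165:160,139 170:224,190 175:225,192 180:226,192 185:227,192 190:226,193 195:227,193 200:227,193 205:227,193 210:165,99 215:162,97 220:153,93 225:155,92 230:159,95 235:213,176 240:111,88 245:207,167 250:205,167 255:206,167 260:186,146 265:189,148 270:204,165 275:202,163 280:202,163 285:201,163 290:201,162 295:199,162 300:198,160 305:197,159 310:196,158 315:194,156 320:193,156 325:194,157 330:192,154 335:190,153
300
150:159,138 155:154,133 160:152,131 165:222,187 170:222,188 175:222,187 180:222,188 185:55,36 190:57,31 195:70,38 200:66,35 205:76,39 210:154,91 215:163,98 220:152,92 225:153,92 230:159,95 235:85,55 240:184,154 245:196,165 250:196,164 255:191,160 260:186,153 265:177,145 270:184,153 275:188,157 280:185,154 285:192,156 290:193,157 295:211,172 300:90,67 305:69,37 310:73,38 315:74,41 320:74,39 325:70
[... 1073 characters left out ...]
78:123 384:129 390:130 396:124
row 250 240:214 246:212 252:200 258:206 264:197 270:207 276:162 282:122 288:191 294:198 300:196 306:196 312:195 318:192 324:185 330:180 336:178 342:171 348:92 354:81 360:123 366:123 372:115 378:124 384:128 390:130 396:120
row 270 240:213 246:214 252:202 258:205 264:203 270:204 276:170 282:187 288:188 294:189 300:184 306:182 312:181 318:177 324:173 330:170 336:173 342:175 348:178 354:128 360:125 366:117 372:114 378:124 384:127 390:159 396:197
row 290 240:213 246:216 252:205 258:205 264:196 270:201 276:174 282:188 288:198 294:197 300:196 306:197 312:196 318:189 324:181 330:182 336:178 342:177 348:178 354:108 360:125 366:113 372:117 378:125 384:127 390:186 396:197
```

servo_tool --increments '[[[0,-0.2,0,0,0],[0,-0.2,0,0,0],[0,-0.2,0,0,0],[0,-0.2,0,0,0],[0,-0.2,0,0,0]]]'

```text
t: 38.1
tool_pos: [0.5426, 0.3492, 0.2131]
tool_rot: [-2.588, -1.78, 0.0]
contact_force: [-0.2, -0.0, 0.3]
opening: 0.0116
grip_force: 0.0
```

servo_tool --increments '[[[0,0,0,1.5,0],[0,0,0,3,0],[0,0,0,4,0],[0,0,0,4.8,0],[0,0,0,4.8,0]]]'

```text
t: 38.6
tool_pos: [0.5416, 0.3487, 0.1628]
tool_rot: [-2.588, -1.78, 0.006]
contact_force: [0.2, -0.1, -0.3]
opening: 0.0001
grip_force: 0.0
```

```bash
python3 - <<'E'
from h import *
st()
E
```

```text
pos [0.5416 0.3487 0.1628] open 0.0001 grip 0.0 F [ 0.2 -0.1 -0.3] t 38.6
row xyz mm [ -0.5 156.8 117.8]
```

servo_tool --increments '[[[0,0,0,0.2,0],[0,0,0,0.4,0],[0,0,0,0.6,0],[0,0,0,0.7,0],[0,0,0,0.7,0]]]'

```text
t: 39.1
tool_pos: [0.5427, 0.3493, 0.1583]
tool_rot: [2.588, 1.78, 0.0]
contact_force: [-0.2, 0.4, 0.2]
opening: 0.0003
grip_force: 0.0
```

```bash
python3 - <<'E'
from h import *
st()
E
```

```text
pos [0.5427 0.3493 0.1583] open 0.0003 grip 0.0 F [-0.2  0.4  0.2] t 39.1
row xyz mm [  0.3 157.7 113.3]
```

servo_tool --increments '[[[0,0,0,0.2,0],[0,0,0,0.3,0],[0,0,0,0.4,0],[0,0,0,0.4,0],[0,0,0,0.4,0]]]'

```text
t: 39.6
tool_pos: [0.5431, 0.3495, 0.1559]
tool_rot: [2.588, 1.78, 0.002]
contact_force: [-2.0, -0.9, 5.6]
opening: 0.0001
grip_force: 2.7
```

```bash
python3 - <<'E'
from h import *
st()
E
```

```text
pos [0.5431 0.3495 0.1559] open 0.0001 grip 2.7 F [-2.  -0.9  5.6] t 39.6
row xyz mm [  0.5 158.1 110.9]
```

servo_tool --increments '[[[0,0,0,0.1,0],[0,0,0,0.2,0],[0,0,0,0.3,0],[0,0,0,0.3,0],[0,0,0,0.3,0]]]'

```text
t: 40.1
tool_pos: [0.5435, 0.3497, 0.1558]
tool_rot: [2.588, 1.78, 0.004]
contact_force: [-6.2, -3.1, 14.9]
opening: -0.0004
grip_force: 7.5
```

```bash
python3 - <<'E'
from h import *
st()
E
```

```text
pos [0.5435 0.3497 0.1558] open -0.0004 grip 7.5 F [-6.2 -3.1 14.9] t 40.1
row xyz mm [  0.9 158.4 110.8]
```

servo_tool --increments '[[[0,0,-0.1,0,0],[0,0,-0.2,0.1,0],[0,0,-0.2,0.1,0]]]'

```text
t: 40.4
tool_pos: [0.5432, 0.3499, 0.1557]
tool_rot: [2.585, 1.778, 0.008]
contact_force: [-2.4, -5.5, 16.6]
opening: -0.0002
grip_force: 8.0
```

servo_tool --increments '[[[0,0,0,-1,0],[0,0,0,-4,0],[0,0,0,-8,0],[0,0,0,-8,0],[0,0,0,-8,0]]]'

```text
t: 40.9
tool_pos: [0.5413, 0.3503, 0.2318]
tool_rot: [2.588, 1.78, 0.004]
contact_force: [0.6, -0.8, 0.5]
opening: 0.0003
grip_force: 0.0
```

```bash
python3 - <<'E'
from h import *
st();snap('wrist','w13');snap('top','t13')
# white line & pointer & handle in top view
for f in('top0','t13'):
  i=cv2.imread('pics/'+f+'.png')[270:306,195:260].astype(int)
  m=(i.min(2)>150);ys,xs=np.nonzero(m);print(f,'white',len(xs),xs.mean()+195,ys.mean()+270)
print('row ctr axis', row(.073,0))
goal([.4135,.2358,.25],None)
E
```

```text
pos [0.5413 0.3503 0.2318] open 0.0003 grip 0.0 F [ 0.6 -0.8  0.5] t 40.9
row xyz mm [ -1.3 158.2 186.8]
top0 white 15 211.2 289.2
t13 white 1 250.0 295.0
row ctr axis [0.51211328 0.27026962 0.045     ]
shift [-15.16  -7.75  -2.09] toolY at -21.0 turn None q6 0.82 t 41.0
```

```bash
python3 - <<'E'
from h import *
for z in(.05,.12): print(z,[px('top0',u,v,z)[:2].round(3).tolist() for u,v in((140,222),(190,200),(272,200),(320,200))],[px('w8',u,v,z)[:2].round(3).tolist() for u,v in((440,290),(640,240),(590,245),(385,70))])
# disc circle from wrist w8: scan radially for edges along colour change
i=cv2.imread('pics/w8.png').astype(float);c=np.array(proj('w8',[.5112,.272,.045]))
pts=[]
for a in np.radians(np.arange(0,360,3)):
    w=[];rs=np.arange(.100,.136,.0003)
    q=np.array([proj('w8',[.5112+r*np.cos(a),.272+r*np.sin(a),.045]) for r in rs])
    if q[:,0].min()<2 or q[:,0].max()>637 or q[:,1].min()<2 or q[:,1].max()>330: continue
    s=np.array([i[int(round(y)),int(round(x))] for x,y in q]); g=np.abs(s[10:]-s[:-10]).sum(1)
    k=g.argmax(); 
    if g[k]>60: r=rs[k+5];pts.append((.5112+r*np.cos(a),.272+r*np.sin(a)))
pts=np.array(pts)
from scipy.optimize import least_squares
r=least_squares(lambda p:np.hypot(*(pts-p[:2]).T)-.118,[.5112,.272],loss='soft_l1',f_scale=.001);print('axis',r.x,len(pts),np.median(np.abs(r.fun)))
goal([.4135,.2358,.22],Y0)
E
```

```text
0.05 [[0.572, 0.493], [0.628, 0.376], [0.63, 0.178], [0.632, 0.062]] [[0.613, 0.205], [0.791, 0.187], [0.749, 0.198], [0.625, 0.4]]
0.12 [[0.559, 0.469], [0.611, 0.359], [0.613, 0.173], [0.614, 0.064]] [[0.601, 0.242], [0.743, 0.227], [0.709, 0.236], [0.611, 0.396]]
axis [0.51238997 0.27512023] 78 0.004595659968029603
shift [-15.16  -7.75   0.91] toolY at -21.0 turn 0.0079162438506728 q6 0.82 t 41.0
```

```bash
python3 - <<'E'
from h import *
for z in (0,.05,.1,.15): print(z,np.round(proj('scene0',[.625,.178,z])),np.round(proj('top0',[.625,.178,z])),np.round(proj('w8',[.625,.178,z])),np.round(proj('w4',[.625,.06,z])))
i=cv2.imread('pics/scene0.png')
for v in (185,195,205,215,225,235,242): print(v,' '.join(f"{u}:{i[v,u,2]},{i[v,u,0]}" for u in range(316,400,5)))
i=cv2.imread('pics/top0.png')
for u in (280,300): print(u,' '.join(f"{v}:{i[v,u,2]}" for v in range(150,215,3)))
E
```

```text
0 [333. 223.] [273. 207.] [444. 290.] [524. 221.]
0.05 [334. 212.] [272. 202.] [461. 311.] [561. 239.]
0.1 [335. 200.] [270. 197.] [483. 339.] [613. 265.]
0.15 [336. 188.] [269. 191.] [513. 376.] [693. 304.]
185 316:221,145 321:149,92 326:171,109 331:218,147 336:196,127 341:180,117 346:145,93 351:148,93 356:108,66 361:196,127 366:211,138 371:209,138 376:139,87 381:220,146 386:201,131 391:202,133 396:207,136
195 316:222,144 321:215,138 326:175,111 331:213,142 336:177,108 341:176,108 346:168,98 351:192,122 356:182,114 361:88,55 366:226,152 371:206,136 376:189,123 381:214,141 386:216,145 391:187,121 396:204,135
205 316:223,144 321:221,144 326:158,99 331:199,131 336:101,54 341:145,78 346:157,91 351:161,95 356:71,51 361:111,75 366:149,91 371:190,117 376:212,141 381:189,123 386:197,130 391:194,125 396:202,135
215 316:224,146 321:222,144 326:187,121 331:165,105 336:108,61 341:100,54 346:122,74 351:202,130 356:201,129 361:192,123 366:203,130 371:163,100 376:84,47 381:81,44 386:94,54 391:96,55 396:93,53
225 316:87,58 321:113,71 326:180,116 331:124,79 336:132,81 341:119,71 346:130,78 351:111,66 356:76,41 361:84,47 366:90,52 371:100,58 376:99,58 381:102,59 386:103,60 391:106,63 396:105,61
235 316:102,64 321:104,66 326:113,73 331:203,137 336:193,128 341:187,122 346:137,85 351:119,71 356:105,62 361:107,63 366:107,64 371:106,63 376:104,61 381:103,61 386:130,79 391:226,153 396:205,135
242 316:157,101 321:174,114 326:172,112 331:184,122 336:163,106 341:171,113 346:197,131 351:121,74 356:103,61 361:101,59 366:101,59 371:151,95 376:207,135 381:204,134 386:213,140 391:226,155 396:212,141
280 150:150 153:138 156:139 159:151 162:164 165:134 168:138 171:139 174:143 177:139 180:133 183:116 186:105 189:107 192:118 195:123 198:81 201:66 204:75 207:93 210:93 213:96
300 150:154 153:148 156:150 159:153 162:151 165:135 168:94 171:69 174:74 177:60 180:55 183:75 186:136 189:134 192:139 195:133 198:94 201:83 204:89 207:97 210:123 213:126
```

servo_tool --increments '[[[6,-5,0,0,0],[6,-10,-2,0,0],[6,-13,-5,0,0],[6,-15.2,-7.7,0.9,0],[6,-15.2,-7.7,0.9,0]]]' --newtons 30

```text
t: 41.5
tool_pos: [0.4094, 0.2337, 0.2163]
tool_rot: [-2.587, -1.779, 0.013]
contact_force: [0.5, 0.5, -0.9]
opening: 0.06
grip_force: 0.0
```

servo_tool --increments '[[[6,0,0,0,0],[6,0,0,0,0],[6,0,0,0,0]]]'

```text
t: 41.8
tool_pos: [0.4155, 0.236, 0.2216]
tool_rot: [2.588, 1.78, 0.0]
contact_force: [0.5, -0.6, -0.0]
opening: 0.0602
grip_force: 0.0
```

```bash
python3 - <<'E'
from h import *
st();snap('wrist','w14');i=cv2.imread('pics/w14.png').astype(int)
print('pred base',proj('w14',[.4135,.2358,.045]),'top',proj('w14',[.4135,.2358,.111]),'r px at top',np.subtract(proj('w14',[.4135,.2473,.111]),proj('w14',[.4135,.2243,.111])))
for v in range(190,330,10): print(v,' '.join(f"{i[v,u,2]:3d}" for u in range(250,390,6)))
E
```

```text
pos [0.4155 0.236  0.2216] open 0.0602 grip 0.0 F [ 0.5 -0.6 -0. ] t 41.8
row xyz mm [-77.9   6.4 176.6]
pred base (np.float64(312.87494925276127), np.float64(216.5278974963319)) top (np.float64(312.0419705685731), np.float64(241.64313322896777)) r px at top [-13.77602619 -34.1548253 ]
190 208 218 221 211 208 211 240 235 235 235 230 231 228 237 239 241 243 241 241 241 229 233 164  82
200 195 197 202 209 201 213 220 235 199  57  43  38 125 145 172 226 239 241 241 241 228 231 147  66
210 184 192 195 228 204 218 216 204  62  52  48  36  32 146 157 162 166 161 160 162 200 231 167  55
220 210 190 184 199 150 192 194 169  83  98  93  76  45 135 161 163 162 161 162 163 144 149 167  44
230 201 196 187 194 204 214 212 135 103  93  92  92  65 210 239 216 161 168 164 167 175  64  96 101
240  26 179 219 185 173  69  84 114 118  89  91  68 154 176 241 240 241 243 243 243 244 137 205 207
250  39  64 168 164 192 206 206 208 209 210 203 201 185 172 166 170 221 243 244 243 245 147 189 192
260  44  39 148 161 211 224 213 207 210 206 200 185 178 172 181 204 195 174 175 167 169 243 242 236
270  44  49  29 164 174 206 207 196 181 171 171 171 172 178 184 200 210 202 191 134 193 187 189 199
280  46  47  43  24 177 164 199 201 200 163 144 132 112 101  97  93 107 110 157 197 205 196 180 177
290  51  43  46  42  67 180 202 178 191 230 233 231 231 231 231 177  97 106 118 121 128 168 193 189
300  47  46  47  45  34 163 159 233 234 234 234 234 231 232 233 218 230 174 115 115 112 116 137 199
310  48  43  45  44  43  32 232 235 232 234 250 250 251 248 232 232 233 225 142 111  57 112 119 209
320  46  46  39  48  43  45 235 233 244 223 250 235 250 250 245 250 234 167 226  95 101 105 121 211
```

```bash
cat > cyl.py <<'E'
from h import *
def cyl(f,x,y,z0=.065,z1=.111,r=.0115,thr=128,win=45,b=None,vmax=999):
    i=cv2.imread('pics/'+f+'.png').astype(int)
    c=np.array(proj(f,[x,y,.09])).astype(int)
    m=((i[...,2]<thr)&(i[...,2]>1.35*i[...,1])).astype(np.uint8)
    w=np.zeros_like(m);w[max(0,c[1]-win):c[1]+win,max(0,c[0]-win):c[0]+win]=1;m*=w
    m=cv2.morphologyEx(m,cv2.MORPH_CLOSE,np.ones((3,3)))
    n,l,s,ce=cv2.connectedComponentsWithStats(m);k=1+s[1:,4].argmax();m=(l==k).astype(np.uint8)
    a=np.linspace(0,2*np.pi,24);S=np.array([[r*np.cos(t),r*np.sin(t),z] for z in(z0,z1) for t in a])
    bl=cv2.GaussianBlur(m.astype(float),(0,0),1.5)
    def sil(p):
        q=np.array([proj(f,s+[p[0],p[1],0]) for s in S]);im=np.zeros(m.shape,np.uint8)
        cv2.fillConvexPoly(im,cv2.convexHull((q*16).round().astype(np.int32)),255,cv2.LINE_AA,4);return cv2.GaussianBlur(im/255.,(0,0),1.5)
    cost=lambda p:((sil(p)-bl)**2).sum()/m.sum()
    o=minimize(cost,[x,y],method='Nelder-Mead',options=dict(initial_simplex=[[x,y],[x+.008,y],[x,y+.008]],xatol=1e-4,fatol=1e-5))
    return o.x.round(4),round(o.fun,3),int(m.sum()),int(sil(o.x).sum()),s[k]
E
python3 - <<'E'
from cyl import *
for f,w in(('w14',50),('w8',50),('top0',15)):
  for z0 in(.055,.07):
    print(f,z0,cyl(f,.4145,.238,z0=z0,win=w))
E
```

```text
w14 0.055 (array([0.4151, 0.2444]), np.float64(0.164), 1307, 1730, array([ 292,  198,   36,   47, 1307], dtype=int32))
w14 0.07 (array([0.4152, 0.2448]), np.float64(0.09), 1307, 1614, array([ 292,  198,   36,   47, 1307], dtype=int32))
w8 0.055 (array([0.4171, 0.2433]), np.float64(0.127), 1303, 1669, array([ 197,  322,   38,   53, 1303], dtype=int32))
w8 0.07 (array([0.419 , 0.2451]), np.float64(0.037), 1303, 1438, array([ 197,  322,   38,   53, 1303], dtype=int32))
top0 0.055 (array([0.4136, 0.2396]), np.float64(0.22), 81, 141, array([237, 284,  11,  10,  81], dtype=int32))
top0 0.07 (array([0.4133, 0.2383]), np.float64(0.159), 81, 131, array([237, 284,  11,  10,  81], dtype=int32))
```

```bash
python3 - <<'E'
from h import *
from scipy.optimize import least_squares
def fit(f,uv):
    P=np.array([px(f,u,v,.045)[:2] for u,v in uv]);r=least_squares(lambda p:np.hypot(*(P-p).T)-.118,[.511,.275]);print(f,r.x.round(4),(r.fun*1000).round(1))
    r=least_squares(lambda p:np.hypot(*(P-p[:2]).T)-p[2],[.511,.275,.118]);print('  free',r.x.round(4))
fit('w8',[(180,250),(442,245),(311,116),(220,150),(400,147)])
fit('w7',[(123,290),(508,290),(316,117),(170,180),(462,180)])
fit('w3',[(324,190),(597,170),(462,41),(370,85),(560,85),(345,255)])
fit('top0',[(130+204/4,190+240/4),(130+597/4,190+235/4),(130+410/4,190+40/4),(130+390/4,190+430/4)])
E
```

```text
w8 [0.5163 0.2787] [-1.1 -1.5 -0.5  0.1  0.7]
  free [0.5168 0.2801 0.1167]
w7 [0.5153 0.2776] [-1.  -1.1  0.8 -0.4 -0.3]
  free [0.516  0.2794 0.1166]
w3 [0.5154 0.2775] [-1.2 -2.1  1.6  0.3 -5.2 -5.2]
  free [0.5152 0.2812 0.1146]
top0 [0.5127 0.2754] [-0.9 -0.9 -0.4 -0.4]
  free [0.5127 0.2754 0.1173]
```

servo_tool --increments '[[[4.5,0.7,-0.35,0,0],[4.5,0.7,-0.35,4,0],[4.5,0.7,-0.35,8,0],[4.5,0.7,-0.35,8,0],[4.5,0.7,-0.35,8,0]]]'

```text
t: 42.35
tool_pos: [0.4137, 0.2436, 0.1413]
tool_rot: [-2.588, -1.78, 0.002]
contact_force: [0.5, 0.1, 0.4]
opening: 0.0453
grip_force: 0.0
```

```bash
python3 - <<'E'
from h import *
st();goal([.4142,.244,.097],Y0)
E
```

```text
pos [0.4137 0.2436 0.1413] open 0.0453 grip 0.0 F [0.5 0.1 0.4] t 42.35
row xyz mm [-82.4  12.9  96.3]
shift [0.06 0.04 4.43] toolY at -20.9 turn 0.017899433106208562 q6 0.74 t 42.35
```

servo_tool --increments '[[[4.5,0,0,1.5,0],[4.5,0,0,3,0],[4.5,0,0,4.4,0],[4.5,0,0,4.4,0],[4.5,0,0,4.4,0]]]'

```text
t: 42.85
tool_pos: [0.4134, 0.2432, 0.0967]
tool_rot: [-2.588, -1.78, 0.002]
contact_force: [-0.2, 0.2, 0.2]
opening: 0.0451
grip_force: 0.0
```

servo_tool --increments '[[[1.8,0,0,0,0],[1.8,0,0,0,0],[1.8,0,0,0,0],[1.8,0,0,0,0],[1.8,0,0,0,0]]]' --newtons 30

```text
t: 43.35
tool_pos: [0.4142, 0.2436, 0.0981]
tool_rot: [2.588, 1.78, 0.002]
contact_force: [-2.0, 0.3, 5.4]
opening: 0.0219
grip_force: 29.8
```

```bash
python3 - <<'E'
from h import *
st();print(ctrl.get_obs()['q'].round(2))
E
```

```text
pos [0.4142 0.2436 0.0981] open 0.0219 grip 29.8 F [-2.   0.3  5.4] t 43.35
row xyz mm [-81.9  13.1  53.1]
[ 0.38 -0.15  2.08  0.    1.22  0.74]
```

```bash
python3 - <<'E'
import numpy as np
r=10.75;p0=129.9
for k in range(6):
    a=np.radians(p0+60*k);print([[round(r*(np.cos(b)-np.cos(a)),2),round(-r*(np.sin(b)-np.sin(a)),2)] for b in a+np.radians(12*np.arange(1,6))])
E
```

```text
[[np.float64(-1.56), np.float64(1.61)], [np.float64(-2.76), np.float64(3.52)], [np.float64(-3.53), np.float64(5.63)], [np.float64(-3.85), np.float64(7.85)], [np.float64(-3.69), np.float64(10.1)]]
[[np.float64(0.62), np.float64(2.16)], [np.float64(1.67), np.float64(4.15)], [np.float64(3.11), np.float64(5.87)], [np.float64(4.88), np.float64(7.26)], [np.float64(6.9), np.float64(8.25)]]
[[np.float64(2.18), np.float64(0.55)], [np.float64(4.43), np.float64(0.63)], [np.float64(6.64), np.float64(0.24)], [np.float64(8.72), np.float64(-0.59)], [np.float64(10.59), np.float64(-1.85)]]
[[np.float64(1.56), np.float64(-1.61)], [np.float64(2.76), np.float64(-3.52)], [np.float64(3.53), np.float64(-5.63)], [np.float64(3.85), np.float64(-7.85)], [np.float64(3.69), np.float64(-10.1)]]
[[np.float64(-0.62), np.float64(-2.16)], [np.float64(-1.67), np.float64(-4.15)], [np.float64(-3.11), np.float64(-5.87)], [np.float64(-4.88), np.float64(-7.26)], [np.float64(-6.9), np.float64(-8.25)]]
[[np.float64(-2.18), np.float64(-0.55)], [np.float64(-4.43), np.float64(-0.63)], [np.float64(-6.64), np.float64(-0.24)], [np.float64(-8.72), np.float64(0.59)], [np.float64(-10.59), np.float64(1.85)]]
```

servo_tool --increments '[[[1.8,-1.56,1.61,0,0],[1.8,-2.76,3.52,0,0],[1.8,-3.53,5.63,0,0],[1.8,-3.85,7.85,0,0],[1.8,-3.69,10.1,0,0]]]'

```text
t: 43.85
tool_pos: [0.4957, 0.1743, 0.0982]
tool_rot: [-2.586, -1.777, -0.006]
contact_force: [-2.6, 12.9, 5.0]
opening: 0.0222
grip_force: 30.1
```

```bash
python3 - <<'E'
from h import *
st();p=ctrl.get_obs()['tool_pos'][:2]-[.5158,.2785];print(np.hypot(*p),np.degrees(np.arctan2(p[1],p[0]))%360)
E
```

```text
pos [0.4957 0.1743 0.0982] open 0.0222 grip 30.1 F [-2.6 12.9  5. ] t 43.85
row xyz mm [ 19.  -22.5  53.2]
0.1061355128244951 259.0606993564804
```

servo_tool --increments '[[[1.8,0.75,2.16,0,0],[1.8,1.8,4.15,0,0],[1.8,3.2,5.8,0,0],[1.8,4.9,7.2,0,0],[1.8,6.9,8.15,0,0]]]'

```text
t: 44.35
tool_pos: [0.5922, 0.2056, 0.0984]
tool_rot: [-2.589, -1.778, 0.027]
contact_force: [-49.5, -30.0, 37.9]
opening: 0.0215
grip_force: 80.8
```

servo_tool --increments '[[[1.8,2.18,0.55,0,0],[1.8,4.43,0.63,0,0],[1.8,6.64,0.24,0,0],[1.8,8.72,-0.59,0,0],[1.8,10.59,-1.85,0,0]]]'

```text
t: 44.85
tool_pos: [0.6179, 0.313, 0.0983]
tool_rot: [2.586, 1.778, 0.001]
contact_force: [0.3, -6.8, 5.0]
opening: 0.0213
grip_force: 50.1
```

```bash
python3 - <<'E'
from h import *
st();p=ctrl.get_obs()['tool_pos'][:2]-[.5158,.2785];print(np.hypot(*p),np.degrees(np.arctan2(p[1],p[0]))%360)
E
```

```text
pos [0.6179 0.313  0.0983] open 0.0213 grip 50.1 F [ 0.3 -6.8  5. ] t 44.85
row xyz mm [ 83.5 150.8  53.3]
0.10776713837682297 18.68897173297894
```

servo_tool --increments '[[[1.8,1.56,-1.61,0,0],[1.8,2.76,-3.52,0,0]]]'

```text
t: 45.05
tool_pos: [0.5956, 0.3521, 0.0983]
tool_rot: [2.586, 1.778, 0.007]
contact_force: [4.2, -3.3, 2.2]
opening: 0.021
grip_force: 49.8
```

servo_tool --increments '[[[1.8,0.77,-2.11,0,0],[1.8,1.09,-4.33,0,0],[1.8,0.93,-6.58,0,0]]]'

```text
t: 45.35
tool_pos: [0.5371, 0.3859, 0.0984]
tool_rot: [2.588, 1.78, 0.012]
contact_force: [5.3, 1.6, 0.4]
opening: 0.021
grip_force: 49.6
```

```bash
python3 - <<'E'
from h import *
st();p=ctrl.get_obs()['tool_pos'][:2]-[.5158,.2785];print(np.hypot(*p),np.degrees(np.arctan2(p[1],p[0]))%360)
E
```

```text
pos [0.5371 0.3859 0.0984] open 0.021 grip 49.6 F [5.3 1.6 0.4] t 45.35
row xyz mm [-18.  189.9  53.4]
0.10950537620299718 78.78331144425042
```

servo_tool --increments '[[[1.8,-0.62,-2.16,0,0],[1.8,-1.67,-4.15,0,0],[1.8,-3.11,-5.87,0,0],[1.8,-4.88,-7.26,0,0],[1.8,-6.9,-8.25,0,0]]]'

```text
t: 45.85
tool_pos: [0.4336, 0.3509, 0.0983]
tool_rot: [-2.586, -1.781, -0.009]
contact_force: [2.8, 3.1, 3.1]
opening: 0.0214
grip_force: 49.7
```

servo_tool --increments '[[[1.8,-2.18,-0.55,0,0],[1.8,-4.43,-0.63,0,0],[1.8,-6.64,-0.24,0,0],[1.8,-8.72,0.59,0,0],[1.8,-10.59,1.85,0,0]]]'

```text
t: 46.35
tool_pos: [0.4135, 0.2445, 0.0983]
tool_rot: [-2.587, -1.78, -0.008]
contact_force: [5.2, 6.9, -2.4]
opening: 0.0213
grip_force: 49.3
```

servo_tool --increments '[[[1.8,0,0,0,0],[1.8,0,0,0,0],[1.8,0,0,0,0]]]'

```text
t: 46.65
tool_pos: [0.414, 0.2438, 0.0982]
tool_rot: [2.587, 1.78, 0.003]
contact_force: [3.0, -2.1, 4.8]
opening: 0.0208
grip_force: 50.0
```

```bash
python3 - <<'E'
from h import *
st();p=ctrl.get_obs()['tool_pos'][:2]-[.5158,.2785];print(np.hypot(*p),np.degrees(np.arctan2(p[1],p[0]))%360)
E
```

```text
pos [0.414  0.2438 0.0982] open 0.0208 grip 50.0 F [ 3.  -2.1  4.8] t 46.65
row xyz mm [-82.2  13.2  53.2]
0.10757683001607557 198.7938910998629
```

servo_tool --increments '[[[4.5,0,0,0,0],[4.5,0,0,0,0],[4.5,0,0,0,0],[4.5,0,0,-3,0],[4.5,0,0,-7,0]]]'

```text
t: 47.15
tool_pos: [0.4103, 0.2432, 0.1646]
tool_rot: [-2.586, -1.78, 0.012]
contact_force: [0.5, -0.4, 0.8]
opening: 0.0448
grip_force: 0.0
```

servo_tool --increments '[[[6,-0.7,0.4,-4,0],[6,-0.7,0.4,-5.3,0],[6,-0.7,0.4,-5.3,0],[6,-0.7,0.4,-5.3,0],[6,-0.7,0.4,-5.3,0]]]'

```text
t: 47.65
tool_pos: [0.4128, 0.2355, 0.2175]
tool_rot: [-2.587, -1.78, 0.007]
contact_force: [0.3, 0.6, 0.1]
opening: 0.0603
grip_force: 0.0
```

```bash
python3 - <<'E'
from cyl import *
st();snap('wrist','w15')
for f in('w14','w15'): print(f,cyl(f,.4145,.242,z0=.07,win=50))
goal(row(.1248,.2214,.0019),Y0)
# image registration of disc region w14->w15
a,b=[cv2.cvtColor(cv2.imread(f'pics/{f}.png'),6).astype(np.float32) for f in('w14','w15')]
print(load('w14')[1]['tool_pos'],np.abs(a-b)[:300].mean(), cv2.phaseCorrelate(a[:280,200:480],b[:280,200:480]))
E
```

```text
pos [0.4128 0.2355 0.2175] open 0.0603 grip 0.0 F [0.3 0.6 0.1] t 47.65
row xyz mm [-80.3   5.  172.5]
w14 (array([0.4153, 0.2448]), np.float64(0.09), 1307, 1614, array([ 292,  198,   36,   47, 1307], dtype=int32))
w15 (array([0.4152, 0.2453]), np.float64(0.099), 1338, 1666, array([ 296,  196,   37,   47, 1338], dtype=int32))
shift [11.96  8.21 -4.94] toolY at -20.9 turn 0.021525169494864826 q6 0.73 t 47.7
[0.41553806 0.23596285 0.22160334] 10.303901 ((1.1205174735241314, -0.31751751245201376), 0.16173304129897811)
```

servo_tool --increments '[[[8.5,4,2,0,0],[8.5,8,4,0,0],[8.5,12,6,0,0],[8.5,15.5,8,0.4,0],[8.5,15.5,8,0.4,0]]]'

```text
t: 48.2
tool_pos: [0.5454, 0.3535, 0.2111]
tool_rot: [-2.587, -1.781, 0.009]
contact_force: [-0.6, -1.0, -0.1]
opening: 0.0846
grip_force: 0.0
```

servo_tool --increments '[[[8.5,0,0,0,0],[8.5,0,0,0,0],[8.5,0,0,0,0]]]'

```text
t: 48.5
tool_pos: [0.5435, 0.3513, 0.2166]
tool_rot: [2.589, 1.78, 0.0]
contact_force: [0.1, -0.3, 0.5]
opening: 0.0851
grip_force: 0.0
```

```bash
python3 - <<'E'
from h import *
st();snap('wrist','w16')
a,b=[cv2.imread(f'pics/{f}.png') for f in('w12','w16')]
ga,gb=[cv2.cvtColor(x,6) for x in(a,b)]
orb=cv2.ORB_create(2000);
m=np.zeros_like(ga);m[60:300]=255
ka,da=orb.detectAndCompute(ga,m);kb,db=orb.detectAndCompute(gb,m)
M=cv2.BFMatcher(cv2.NORM_HAMMING,True).match(da,db)
A=np.array([ka[x.queryIdx].pt for x in M]);B=np.array([kb[x.trainIdx].pt for x in M])
cx=proj('w12',[.5158,.2785,.045])
r=np.array([np.hypot(*(px('w12',*p,.045)[:2]-[.5158,.2785])) for p in A]);d=np.hypot(*(A-B).T)
for n,s in(('disc',(r<.115)&(d<25)),('outside',(r>.13)&(d<25))):
  T,inl=cv2.estimateAffinePartial2D(A[s],B[s],ransacReprojThreshold=1.5);print(n,s.sum(),inl.sum(),np.degrees(np.arctan2(T[1,0],T[0,0])).round(2),(T@[315,240,1]-[315,240]).round(1))
for u in(270,300,316,335):
  col=b[:,u-2:u+3].mean(1);print(u,' '.join(f"{v}:{int(col[v,2])},{int(col[v,1])}" for v in range(225,310,4)))
print('row 260',' '.join(f"{u}:{b[260,u,2]}" for u in range(264,370,5)))
print('pred',[np.round(proj('w16',row(y,.092))) for y in(.144,.170)],np.round(proj('w16',row(.1554,.036))))
E
```

```text
pos [0.5435 0.3513 0.2166] open 0.0851 grip 0.0 F [ 0.1 -0.3  0.5] t 48.5
row xyz mm [  0.3 159.9 171.6]
disc 364 255 -0.19 [ 0.2 -0.7]
outside 794 613 -0.02 [-0.2 -0.8]
270 225:158,96 229:159,97 233:160,117 237:179,146 241:197,159 245:205,166 249:206,167 253:205,165 257:184,144 261:184,143 265:201,161 269:204,164 273:203,164 277:202,164 281:201,162 285:200,161 289:200,161 293:199,161 297:198,160 301:197,158 305:196,158 309:195,157
300 225:156,93 229:159,96 233:135,79 237:122,100 241:198,166 245:196,164 249:197,164 253:192,161 257:188,157 261:179,148 265:178,147 269:186,154 273:188,157 277:187,155 281:181,150 285:194,158 289:199,158 293:212,171 297:184,147 301:50,26 305:71,38 309:75,40
316 225:155,93 229:160,95 233:136,82 237:96,79 241:190,159 245:194,162 249:194,163 253:191,159 257:191,160 261:186,156 265:178,149 269:181,152 273:185,155 277:185,154 281:180,150 285:195,157 289:191,153 293:197,159 297:192,155 301:44,21 305:71,38 309:74,39
335 225:155,91 229:159,96 233:110,66 237:82,66 241:175,145 245:174,144 249:179,148 253:180,149 257:179,149 261:179,149 265:176,146 269:171,141 273:165,137 277:166,138 281:170,142 285:190,151 289:177,141 293:195,157 297:187,150 301:43,23 305:72,35 309:72,37
row 260 264:196 269:187 274:184 279:107 284:188 289:187 294:187 299:182 304:183 309:188 314:187 319:189 324:185 329:182 334:177 339:179 344:172 349:114 354:98 359:117 364:118 369:121
pred [array([314., 285.]), array([314., 239.])] [315. 236.]
```

```bash
python3 -c "
from station import ctrl
print(ctrl.finish_job())"
```

```text
the job is handed in; nothing more can be done
None
```

The job is handed in: three walnut blocks and one spacer are wedged tight in the jig, and after one full anticlockwise turn the images show the table back at its start within about 0.2° and the wedge unmoved, but about 45° short of the far side the force reading spiked to about 69 N (likely a finger against a beam), which may count against the 40 N pressing limit.

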